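Load the warming pan with gel cassettes and set its selector

TASK

Turn the warmer's dial anticlockwise to off, then slide the steel pan off the black hot pad into the yellow loading mark, square to it. Stand every gel cassette from the drain stand on its lower edge in a slot of its own in the pan, then slide the pan back, square and in the middle of the black pad, and only then turn the dial clockwise one click from off for each cassette in the pan. Slide the pan along the bench without lifting or tipping it, and leave the other things on the bench where they are.

Things in the scene. Friction and masses are not known exactly. Their poses are not given: they have to be found in the camera images.
- pan_grip (a point): Loose steel pan, 0.45 kg, 108 mm (its x) by 186 mm (its y), walls 30 mm high. Upright black grip tab outside its +y end: 50 mm wide along x, 10 mm thick along y, top 60 mm above the bench, its inner face 38 mm clear of the pan's end wall; a flange (top 15 mm up) joins them. This point is the tab's middle, 136 mm along +y from the pan's centre and 46 mm up; axes as the pan's.
- pan: The same pan: origin at the centre of its underside (z = 0 when it stands on the bench), x across, y along it towards the grip tab. Inside are four slots across the pan (each runs along x), centred at y = -57, -19, +19 and +57 mm, x = 0. Each slot is 12 mm wide between round-topped ribs whose tops are 37 mm above the bench; slot floor 4 mm above the bench; inside, the pan is 100 mm wide along x.
- hotpad: Black hot pad, a rectangle 124 mm (x) by 202 mm (y) flush with the bench; origin at its centre. The pan starts on it. Fixed.
- loadmark: Yellow outlined rectangle on the bench, 124 mm (x) by 202 mm (y), the loading mark; origin at its centre. It lies beside the hot pad, to the robot's left or right. Fixed.
- stand: White drain stand, fixed, base 100 mm (x) by 215 mm (y) by 10 mm. Four bays at y = -67.5, -22.5, +22.5, +67.5 mm, each of which can hold one cassette leaning 0.35 rad (20 degrees), its top towards the stand's +y; a cassette's lower edge rests 22 mm above the bench, behind a lip 14 mm high along the cassette and in front of a back plate 34 mm high. Draw cassettes out along their own slope.
- dial (a joint): Selector dial on top of the blue box, rad. 0 = off (the white pointer at the red mark), growing clockwise seen from above, one click (detent) every 0.5236 rad (30 degrees), up to 6 clicks. It stays at a click by a spring detent (about 0.1 N m to leave it) and is drawn to the nearest click when let go; stops at off and at 6 clicks.
- dial_grip (a point): Grip of the dial: a black bar 50 mm long (this point's x axis), 14 mm thick (its y axis), turning with the dial; the point lies on the dial's vertical axis, 85 mm above the bench, 10 mm below the bar's top; the dial's round skirt (52 mm across) begins 26 mm below the point. The white pointer line is on the bar's -x end. Box below 120 x 120 x 45 mm, fixed.
- cass1_mid (a point): Blue gel cassette, a flat plate 90 mm wide (x) by 8 mm thick (y) by 80 mm high (z), 80 g, with pale windows on both faces; the point is its centre. It starts leaning in a bay of the drain stand, its z axis pointing up along its slope. May be absent (None).
- cass2_mid (a point): Magenta gel cassette, a flat plate 90 mm wide (x) by 8 mm thick (y) by 80 mm high (z), 80 g, with pale windows on both faces; the point is its centre. It starts leaning in a bay of the drain stand, its z axis pointing up along its slope. May be absent (None).
- cass3_mid (a point): Orange gel cassette, a flat plate 90 mm wide (x) by 8 mm thick (y) by 80 mm high (z), 80 g, with pale windows on both faces; the point is its centre. It starts leaning in a bay of the drain stand, its z axis pointing up along its slope. May be absent (None).
- cass4_mid (a point): Green gel cassette, a flat plate 90 mm wide (x) by 8 mm thick (y) by 80 mm high (z), 80 g, with pale windows on both faces; the point is its centre. It starts leaning in a bay of the drain stand, its z axis pointing up along its slope. May be absent (None).
- reagent: amber bottle, 60 dia x 115 mm; a bystander, to be left alone. Origin at the centre of its underside.
- beaker: clear beaker, 70 dia x 85 mm; a bystander, to be left alone. Origin at the centre of its underside.
- jar: small white jar with orange cap, 48 dia x 55 mm; a bystander, to be left alone. Origin at the centre of its underside.
- pen: red marker pen lying down, 14 dia x 120 mm long; a bystander, to be left alone. Origin at the centre of its underside.
- tuberack: blue tube rack, 90 x 200 x 40 mm with small white tubes; a bystander, to be left alone. Origin at the centre of its underside.
- tipbox: cardboard box, 85 x 122 x 50 mm; a bystander, to be left alone. Origin at the centre of its underside.
Mind the look-alikes: they are no part of the job. Leave any purple or turquoise look-alike of the part that bears cass1_mid alone.

How it is judged:
By the outcome, as a careful person would: the job done as asked, in the order asked, and still so for the second after the job is handed in, with the robot touching nothing.
Of cass1, cass2, cass3, cass4 only 2 to 4 are there at a start; the rules pass over those that are not, and their reading is None.
At some moment in a run one of pan may be knocked a few centimetres aside while the robot is not near it.
It also fails if it takes over 210 s, if anything falls off the work surface, if the arm or the gripper's body presses on something with over 40 N, if the wrist force passes 120 N, or if a joint passes its speed limit or range.

ROBOT

A 6-joint arm with a two-finger parallel gripper is mounted at the origin on the work surface. World frame = base frame: x ahead of the robot, y to its left, z up, the work surface at z = 0. Lengths are in m, angles in rad, forces in N, time in s.
With the tool pointing down it reaches from about 0.25 to 0.725 m from the base axis. Payload 4 kg.
Tool frame: the origin (TCP) lies midway between the tips of the shut fingers; the grasp point (between the pads) lies 19 mm behind it; z points along the fingers, y is the direction in which the jaws open and shut (so a half turn about z gives the same grasp; the last joint's range is limited). The gripper opens to 85 mm and grips with 20 to 120 N. Pads are 22 mm wide; open, the fingers measure 114 mm over their backs; the gripper's body (76 mm by 85 mm) begins 54 mm behind the grasp point. The pads swing forward as they close: fully open they stand 13 mm farther back than shut.
Start: joints at [1.313, 0.241, 0.005, 1.335, 0, 1.571], TCP at [0.127, 0.483, 0.231] pointing down, gripper open.
Joint ranges: [-2.72, 2.72], [-1.05, 1.87], [-1.09, 1.28], [-1.99, 2.15], [-1.42, 1.44], [-3.14, 3.14]. Speed limits (rad/s): [2.79, 2.79, 3.14, 3.14, 3.14, 3.14].

INTERFACE

Orientations are given as a unit quaternion [x, y, z, w].
In Python, from workcell import monitor, cams, order gives the robot as it stands.
- The arm moves only by the tool send_rows, never from a script. Its argument "moves" is a list of rows, each a list of 4 numbers: the shift along the tool's x, y, z as a fraction of full scale, then the turn about the tool's z as a fraction of full scale. A call has 1 to 20 rows; each row shifts and turns the commanded pose from where the row before left it, along the tool's axes as they then stand; what a row does not reach is not made up. Full scale, the value 1, is 100 cm for a shift and 0.1 rad for a turn. A row lasts 1/10 s, in which the tool goes at most 50 mm and 8.59 degrees, less where a joint would pass 70% of its speed; a pose out of reach is approached as far as the arm can. A call with a number of a shift or a turn outside -1 to 1 is refused whole. A call with a gripper value outside its range is refused whole. "claw" is the gripper's target within -1 to 1 (fully open at 1, half-way at 0, shut at -1), set as the call begins (left out, the last holds). The fingers move at their own pace and stop on an object; the grip force is fixed at half the most. Time passes only in rows, so rows that do not move let the fingers close. It gives the time, the measured TCP pose, the force and the opening at its end, in the units of the state.
- monitor.get_obs(): the state, without advancing time (a new reading comes with each control period).
- cams.camera(name): name is "scene" or "top" or "wrist"; returns (picture, depth): 420x560x3 uint8, blue, green, red; 420x560 float32, m along the optical axis (not along the pixel's ray), 0 where there is no reading.
- cams.camera_info(name): a dict with "intrinsics" (3x3 intrinsics, pixels), "T" (4x4, takes a point from camera to world coordinates); the wrist camera has in their place "mount" (4x4, takes a point from camera to tool coordinates, whose origin is the TCP and whose axes are the flange's). Camera axes: x right, y up, looking along -z (the intrinsics and any distortion apply to the point x, -y, -z); pixel columns grow to the right and rows downward; lengths in m; the calibration is good to about 2 mm. A picture is of the moment at which its call begins: read the wrist's pose just before it. camera_info takes no time and is no camera call.
- order.job_done(): hands the job in, once; it reports no verdict.
The state is a dict: "clock": time; "joint_pos": joint angles; "joint_vel": joint speeds; "tau": joint torques, N m; "eef_pos": TCP position; "tool_rot": TCP orientation; "ft_force": force on the tool from outside, world axes, zero at the start; "ft_torque": the same for the moment, N m; "grip_width": finger opening in m.
Only numpy, scipy, OpenCV 4.12 (cv2) and the standard library are available. Lean on these libraries where they do the work, as an engineer would, in place of code of your own. Each camera call takes 0.05 s, during which the arm holds its last target.

## Working session

There is one attempt and no reset: what is moved stays moved. The work goes in short steps, Python scripts to look and compute and a tool call to move; the robot and the scene stay as the last step left them, time stands still between calls to the robot, and variables do not carry over. Pictures are saved under pics/ and viewed, and the job is handed in when it is done.

Besides the shell and the picture viewer there is one more tool, called after "Request:" by a JSON object that holds its "api" and its "payload". send_rows: Moves the arm, as the interface text tells. Its arguments: {"type":"object","properties":{"moves":{"type":"array","items":{"type":"array","items":{"type":"number","minimum":-1,"maximum":1}}},"claw":{"type":"number"}},"required":["moves"]}

```bash
ls -la; mkdir -p pics; python3 - <<'E'
from workcell import monitor, cams, order
import cv2, numpy as np
np.set_printoptions(precision=4,suppress=True)
o=monitor.get_obs(); print(o)
for n in ["scene","top","wrist"]:
    p,d=cams.camera(n); cv2.imwrite(f"pics/{n}0.png",p); np.save(f"pics/{n}0.npy",d)
    print(n,cams.camera_info(n))
E
```

```text
total 12
drwxr-xr-x  3 agent agent 4096 Dec  6 19:42 .
drwxr-xr-x 23 root  root  4096 Dec  6 19:42 ..
drwxr-xr-x  2 agent agent 4096 Dec  6 19:42 pics
{'clock': 0.0, 'joint_pos': array([ 1.313 ,  0.2414,  0.0037,  1.3352, -0.    ,  1.5709]), 'joint_vel': array([-0.    , -0.0004,  0.0015,  0.0015,  0.0005,  0.0003]), 'tau': array([  0.    , -37.2319,  25.2407,   0.0169,   0.0001,  -0.    ]), 'eef_pos': array([0.1273, 0.4829, 0.2304]), 'tool_rot': array([ 0.1286,  0.9917, -0.001 , -0.0001]), 'ft_force': array([0.0539, 0.9062, 0.7358]), 'ft_torque': array([ 0.0415, -0.0428,  0.0044]), 'grip_width': 0.08535386397084642}
scene {'intrinsics': array([[492.8382,   0.    , 276.2672],
       [  0.    , 492.8382, 204.369 ],
       [  0.    ,   0.    ,   1.    ]]), 'T': array([[-0.6706, -0.6354,  0.3829,  1.0161],
       [ 0.7418, -0.5801,  0.3364,  0.4231],
       [ 0.0084,  0.5096,  0.8604,  1.1551],
       [ 0.    ,  0.    ,  0.    ,  1.    ]])}
top {'intrinsics': array([[435.6731,   0.    , 289.7505],
       [  0.    , 435.6731, 207.7906],
       [  0.    ,   0.    ,   1.    ]]), 'T': array([[-0.0043,  0.9924, -0.1227,  0.383 ],
       [-0.9999, -0.0029,  0.0114,  0.0136],
       [ 0.011 ,  0.1227,  0.9924,  1.1656],
       [ 0.    ,  0.    ,  0.    ,  1.    ]])}
wrist {'intrinsics': array([[361.1999,   0.    , 278.2064],
       [  0.    , 361.1999, 211.5794],
       [  0.    ,   0.    ,   1.    ]]), 'mount': array([[-0.0001,  0.9498,  0.3127,  0.0808],
       [ 1.    ,  0.0001, -0.0003,  0.    ],
       [-0.0003,  0.3127, -0.9498, -0.1436],
       [ 0.    ,  0.    ,  0.    ,  1.    ]])}
```

View pics/scene0.png

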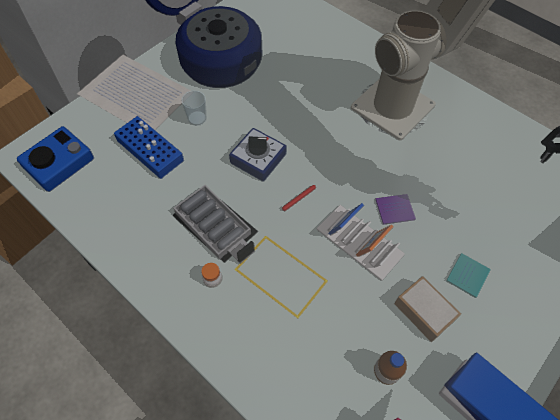

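View pics/top0.png

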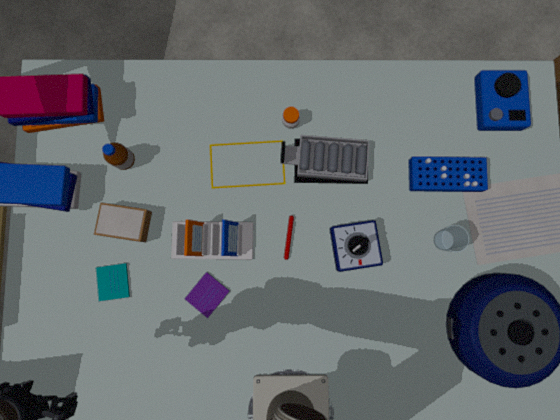

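View pics/wrist0.png

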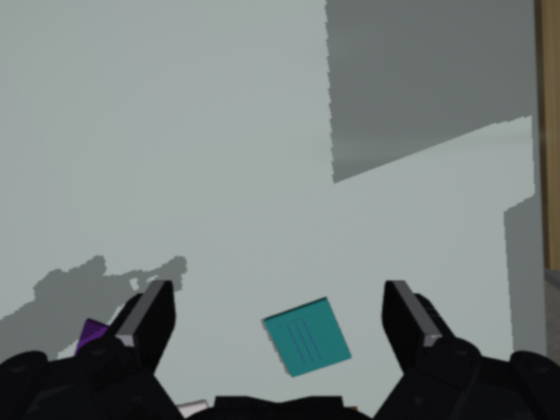

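```bash
cat > h.py <<'E'
import numpy as np, cv2
from workcell import monitor, cams, order
from scipy.spatial.transform import Rotation as R
np.set_printoptions(precision=4,suppress=True)
def T_of(name,obs=None):
    i=cams.camera_info(name)
    if name!="wrist": return i["intrinsics"],i["T"]
    M=np.eye(4); M[:3,:3]=R.from_quat(obs["tool_rot"]).as_matrix(); M[:3,3]=obs["eef_pos"]
    return i["intrinsics"],M@i["mount"]
def ray(K,T,uv):
    uv=np.atleast_2d(uv).astype(float)
    d=np.c_[(uv[:,0]-K[0,2])/K[0,0],-(uv[:,1]-K[1,2])/K[1,1],-np.ones(len(uv))]
    return T[:3,3],d@T[:3,:3].T
def onz(K,T,uv,z):
    o,d=ray(K,T,uv); s=(z-o[2])/d[:,2]; return o+d*s[:,None]
def proj(K,T,P):
    P=np.atleast_2d(P); q=(P-T[:3,3])@T[:3,:3]
    return np.c_[K[0,2]+K[0,0]*q[:,0]/-q[:,2],K[1,2]-K[1,1]*q[:,1]/-q[:,2]]
def cloud(K,T,D):
    v,u=np.mgrid[:D.shape[0],:D.shape[1]]
    q=np.stack([(u-K[0,2])/K[0,0]*D,-(v-K[1,2])/K[1,1]*D,-D],-1)
    return q@T[:3,:3].T+T[:3,3]
def snap(name,tag):
    o=monitor.get_obs(); p,d=cams.camera(name); cv2.imwrite(f"pics/{tag}.png",p); np.save(f"pics/{tag}.npy",d)
    K,T=T_of(name,o); np.savez(f"pics/{tag}_c.npz",K=K,T=T); return p,d,K,T
def load(tag):
    c=np.load(f"pics/{tag}_c.npz"); return cv2.imread(f"pics/{tag}.png"),np.load(f"pics/{tag}.npy"),c["K"],c["T"]
def yaw(o=None):
    o=o or monitor.get_obs(); m=R.from_quat(o["tool_rot"]).as_matrix()
    return np.arctan2(m[1,0],m[0,0])   # direction of tool x
def crop(p,u0,u1,v0,v1,f,name):
    cv2.imwrite(f"pics/{name}.png",cv2.resize(p[v0:v1,u0:u1],None,fx=f,fy=f,interpolation=cv2.INTER_CUBIC))
def togo(dx,dy,a):   # world shift -> tool shift for a tool pointing down with x at yaw a (y_tool = rot -90 as seen from above)
    c,s=np.cos(a),np.sin(a); return np.array([c*dx+s*dy, s*dx-c*dy])
E
python3 - <<'E'
from h import *
for n in ["top","scene"]:
    c=cams.camera_info(n); np.savez(f"pics/{n}0_c.npz",K=c["intrinsics"],T=c["T"])
p,d,K,T=load("top0")
crop(p,160,410,100,290,3.1,"c0")
X=cloud(K,T,d)
for uv in [(250,300),(230,150),(333,160),(360,244),(190,238),(228,238),(110,220)]:
    print(uv,X[uv[1],uv[0]])
p,d,K,T=load("scene0"); crop(p,160,420,120,290,3,"c1")
X=cloud(K,T,d)
for uv in [(280,280),(300,150)]: print(uv,X[uv[1],uv[0]])
E
```

```text
(250, 300) [ 0.2834  0.1057 -0.0016]
(230, 150) [ 0.6873  0.1633 -0.0014]
(333, 160) [ 0.6495 -0.1143  0.0382]
(360, 244) [ 0.4252 -0.1707  0.0958]
(190, 238) [0.4423 0.249  0.0811]
(228, 238) [0.4423 0.1558 0.074 ]
(110, 220) [0.4909 0.4613 0.0494]
(280, 280) [ 0.6573  0.1246 -0.004 ]
(300, 150) [ 0.3178 -0.1016 -0.0013]
```

View pics/c0.png

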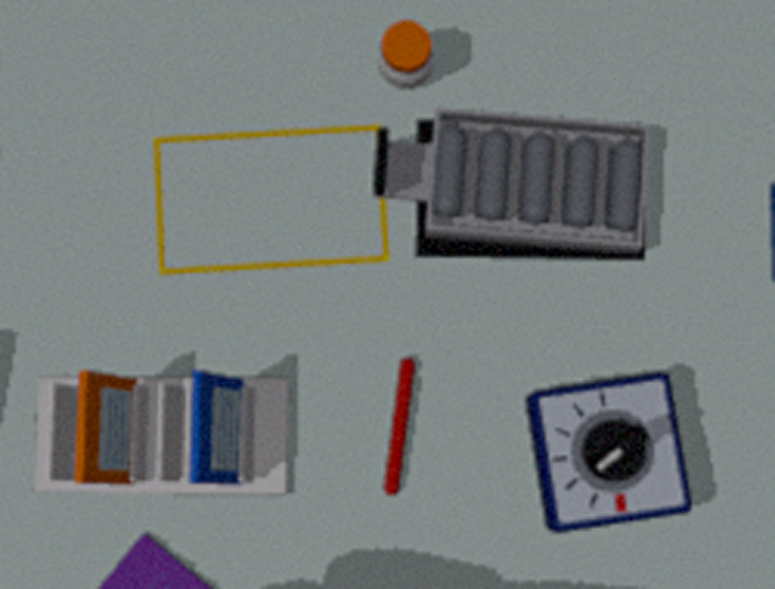

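View pics/c1.png

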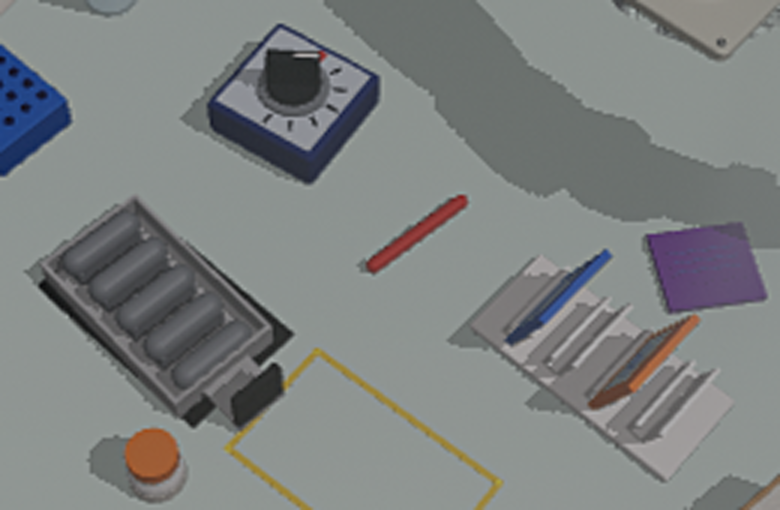

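```bash
python3 - <<'E'
from h import *
def rectfit(W,L,S):  # report
    c,(w,h),a=cv2.minAreaRect(W[:,:2].astype(np.float32)); return np.array(c),w,h,a
for n in ["top0","scene0"]:
    p,d,K,T=load(n); X=cloud(K,T,d); hsv=cv2.cvtColor(p,cv2.COLOR_BGR2HSV)
    H,S,V=hsv[...,0].astype(int),hsv[...,1].astype(int),hsv[...,2].astype(int)
    print(n)
    # mark
    reg=(X[...,0]>.55)&(X[...,0]<.75)&(X[...,1]>-.02)&(X[...,1]<.3)
    m=(H>18)&(H<35)&(S>120)&(V>90)&reg
    v,u=np.nonzero(m); W=onz(K,T,np.c_[u,v],0); print("mark",len(u),rectfit(W,0,0),W[:,:2].min(0),W[:,:2].max(0))
    # black pad
    reg=(X[...,0]>.52)&(X[...,0]<.8)&(X[...,1]>-.3)&(X[...,1]<.06)
    m=(V<35)&(X[...,2]<.01)&reg
    v,u=np.nonzero(m); W=onz(K,T,np.c_[u,v],0); print("pad",len(u),rectfit(W,0,0))
    m=(V<45)&(X[...,2]>.02)&reg
    v,u=np.nonzero(m); print("tab",len(u),X[m].mean(0),X[m].min(0),X[m].max(0))
    # pan rim at 30mm
    m=(X[...,2]>.022)&(S<60)&reg&(V>45)
    v,u=np.nonzero(m); W=onz(K,T,np.c_[u,v],.03); print("pan",len(u),rectfit(W,0,0))
    # jar
    m=(H<18)&(S>150)&(X[...,0]>.66)&(X[...,2]>.03)&(X[...,1]<.1)
    v,u=np.nonzero(m); W=onz(K,T,np.c_[u,v],.055); print("jar",len(u),rectfit(W,0,0))
    # dial
    reg=(abs(X[...,0]-.43)<.05)&(abs(X[...,1]+.165)<.05)
    m=reg&(X[...,2]>.085)
    print("bar",m.sum(),X[m].mean(0), rectfit(X[m],0,0))
    m=reg&(H<8)&(S>120)|reg&(H>172)&(S>120); v,u=np.nonzero(m); print("red",len(u),onz(K,T,np.c_[u,v],.045).mean(0))
    m=reg&(V>110)&(X[...,2]>.085); v,u=np.nonzero(m); print("ptr",len(u), onz(K,T,np.c_[u,v],.095).mean(0))
    m=(abs(X[...,0]-.43)<.1)&(abs(X[...,1]+.165)<.1)&(X[...,2]>.035)&(X[...,2]<.055);v,u=np.nonzero(m);print("box",rectfit(onz(K,T,np.c_[u,v],.045),0,0))
    # cassettes, stand
    reg=(abs(X[...,0]-.45)<.1)&(abs(X[...,1]-.2)<.16)
    for nm,m in (("orange",(H>5)&(H<18)&(S>120)),("blue",(H>105)&(H<120)&(S>120))):
        m=m&reg&(X[...,2]>.03); print(nm,m.sum(),X[m].min(0),X[m].max(0))
        t=m&(X[...,2]>X[m][:,2].max()-.012); q=X[t]; l=np.polyfit(q[:,0],q[:,1],1); print("  top",q.mean(0),q.min(0),q.max(0),"slope",l[0])
    m=reg&(S<40)&(V>120)&(X[...,2]>.004)&(X[...,2]<.014); v,u=np.nonzero(m); print("stand",rectfit(onz(K,T,np.c_[u,v],.01),0,0))
E
```

```text
top0
mark 358 (array([0.6482, 0.1165]), 0.12274660915136337, 0.20113255083560944, 3.3252463340759277) [0.5817 0.0128] [0.7149 0.218 ]
pad 296 (array([ 0.6572, -0.1127]), 0.19608232378959656, 0.11999643594026566, 89.6689224243164)
tab 64 [0.6663 0.0162 0.0544] [ 0.6221 -0.1605  0.0211] [0.6933 0.0234 0.066 ]
pan 1863 (array([ 0.6737, -0.0842]), 0.2745745778083801, 0.15700966119766235, 67.29976654052734)
jar 212 (array([ 0.7721, -0.2944]), 0.1232609748840332, 0.6558249592781067, 8.673723220825195)
bar 120 [ 0.4247 -0.1695  0.0939] (array([ 0.4246, -0.1698]), 0.014271363615989685, 0.048606667667627335, 38.44838333129883)
red 15 [ 0.4031 -0.179   0.045 ]
ptr 16 [ 0.4168 -0.1612  0.095 ]
box (array([ 0.4249, -0.1691]), 0.11923810094594955, 0.11993999779224396, 8.398651123046875)
orange 349 [0.4002 0.2285 0.0317] [0.4866 0.2604 0.1011]
  top [0.4427 0.2545 0.0954] [0.4002 0.2486 0.0891] [0.4863 0.2604 0.1011] slope -0.018617414922702608
blue 292 [0.3998 0.1379 0.0312] [0.4881 0.1697 0.1013]
  top [0.4437 0.1643 0.0957] [0.3998 0.1583 0.0893] [0.4881 0.1697 0.1013] slope -0.0043847343188596
[... 644 characters left out ...]
, -0.1692]), 0.016502073034644127, 0.04921729490160942, 42.295475006103516)
red 0 [nan nan nan]
ptr 8 [ 0.4159 -0.1614  0.095 ]
box (array([ 0.4278, -0.1655]), 0.12376978993415833, 0.12230987846851349, 8.454893112182617)
orange 102 [0.3999 0.2299 0.0307] [0.488  0.2602 0.1024]
  top [0.4456 0.2564 0.0972] [0.3999 0.2518 0.0921] [0.488  0.2602 0.1024] slope -0.01609951010705274
blue 102 [0.4002 0.1598 0.0876] [0.4872 0.1708 0.1031]
  top [0.4421 0.1669 0.0974] [0.4002 0.1615 0.0915] [0.4872 0.1708 0.1031] slope -0.00681211324041729
stand (array([0.4526, 0.2031]), 0.1973682940006256, 0.3101312518119812, 0.3029329776763916)<stdin>:28: RuntimeWarning: Mean of empty slice.
  ret = um.true_divide(
```

Request:
{"api": "send_rows", "payload": {"moves": [[0, 0, 0, 1], [0, 0, 0, 1], [0, 0, 0, 1], [0, 0, 0, 1], [0, 0, 0, 1], [0, 0, 0, 1], [0, 0, 0, 0.42]], "claw": 0}}

```text
clock: 0.85
eef_pos: [0.1274, 0.4832, 0.2309]
tool_rot: [0.436, 0.9, -0.0, 0.0]
ft_force: [-0.2, -0.1, 0.6]
grip_width: 0.0422
```

```bash
cat >> h.py <<'E'
def plan(x,y,z,yawdeg=None):
    o=monitor.get_obs(); a=yaw(o); e=o["eef_pos"]
    d=np.array([x-e[0],y-e[1]]); t=togo(d[0],d[1],a)
    print("t %.1f at"%o["clock"],e,"yaw %.2f"%np.degrees(a),"grip %.4f"%o["grip_width"],"F",o["ft_force"],"j",o["joint_pos"])
    print("tool shift total (m): x %.4f y %.4f z %.4f"%(t[0],t[1],e[2]-z), "n50=%.1f"%(np.hypot(*t)/.05), "turn(rad,+cw) %.4f"%(0 if yawdeg is None else -((np.radians(yawdeg)-a+np.pi/2)%np.pi-np.pi/2)))
E
python3 - <<'E'
from h import *
plan(.425,-.1695,.2304,128.4)
p,d,K,T=load("top0")
print(onz(K,T,[[360.3,262.3]],.045), onz(K,T,[[605/3.1+160,463/3.1+100],[618/3.1+160,450/3.1+100]],.095))
p,d,K,T=load("scene0")
E
```

```text
t 0.8 at [0.1274 0.4832 0.2309] yaw 128.29 grip 0.0422 F [-0.2332 -0.1141  0.649 ] j [1.313  0.241  0.0044 1.3352 0.     2.2155]
tool shift total (m): x -0.6967 y -0.1709 z 0.0005 n50=14.3 turn(rad,+cw) -0.0019
[[ 0.3806 -0.179   0.045 ]] [[ 0.4122 -0.1586  0.095 ]
 [ 0.4224 -0.1691  0.095 ]]
```

Request:
{"api": "send_rows", "payload": {"moves": [[-0.0387, -0.0095, 0, 0], [-0.0387, -0.0095, 0, 0], [-0.0387, -0.0095, 0, 0], [-0.0387, -0.0095, 0, 0], [-0.0387, -0.0095, 0, 0], [-0.0387, -0.0095, 0, 0], [-0.0387, -0.0095, 0, 0], [-0.0387, -0.0095, 0, 0], [-0.0387, -0.0095, 0, 0], [-0.0387, -0.0095, 0, 0], [-0.0387, -0.0095, 0, 0], [-0.0387, -0.0095, 0, 0], [-0.0387, -0.0095, 0, 0], [-0.0387, -0.0095, 0, 0], [-0.0387, -0.0095, 0, 0], [-0.0387, -0.0095, 0, 0], [-0.0387, -0.0095, 0, 0], [-0.0387, -0.0095, 0, 0], [0, 0, 0, 0], [0, 0, 0, 0]]}}

```text
clock: 2.85
eef_pos: [0.4262, -0.1688, 0.2305]
tool_rot: [0.436, 0.9, 0.0, -0.001]
ft_force: [-0.6, -0.2, -0.3]
grip_width: 0.0431
```

```bash
python3 - <<'E'
from h import *
plan(.425,-.1695,.067,128.4)
p,d,K,T=snap("wrist","w1")
X=cloud(K,T,d)
m=(X[...,2]>.085)&(X[...,2]<.11)&(np.hypot(X[...,0]-.425,X[...,1]+.17)<.04)
print(m.sum(),X[m].mean(0),cv2.minAreaRect(X[m][:,:2].astype(np.float32)))
E
```

```text
t 2.9 at [ 0.4262 -0.1688  0.2305] yaw 128.34 grip 0.0431 F [-0.6358 -0.2439 -0.2686] j [-0.3773  0.1604 -0.0978  1.3147  0.0003  0.5244]
tool shift total (m): x 0.0001 y -0.0014 z 0.1635 n50=0.0 turn(rad,+cw) -0.0010
1043 [ 0.4236 -0.1691  0.0954] ((0.4248245358467102, -0.17098595201969147), (0.01372345071285963, 0.050489380955696106), 38.49407196044922)
```

View pics/w1.png

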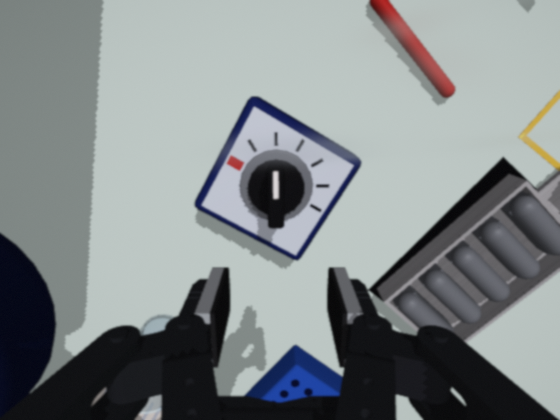

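Request:
{"api": "send_rows", "payload": {"moves": [[0, -0.0016, 0.04, 0], [0, 0, 0.04, 0], [0, 0, 0.04, 0], [0, 0, 0.025, 0], [0, 0, 0.016, 0], [0, 0, 0, 0]]}}

```text
clock: 3.5
eef_pos: [0.4228, -0.1671, 0.0684]
tool_rot: [0.434, 0.901, -0.0, -0.003]
ft_force: [-0.6, 0.0, 0.4]
grip_width: 0.0429
```

Request:
{"api": "send_rows", "payload": {"moves": [[0, 0, 0, 0], [0, 0, 0, 0], [0, 0, 0, 0], [0, 0, 0, 0], [0, 0, 0, 0], [0, 0, 0, 0]], "claw": -1}}

```text
clock: 4.1
eef_pos: [0.4247, -0.1704, 0.0719]
tool_rot: [0.435, 0.9, -0.001, 0.0]
ft_force: [-5.6, -2.5, 4.0]
grip_width: 0.0125
```

Request:
{"api": "send_rows", "payload": {"moves": [[0, 0, 0, -1], [0, 0, 0, -1], [0, 0, 0, -1], [0, 0, 0, -1], [0, 0, 0, -1], [0, 0, 0, -1], [0, 0, 0, -1], [0, 0, 0, -1], [0, 0, 0, -1], [0, 0, 0, -1], [0, 0, 0, -0.5], [0, 0, 0, 0], [0, 0, 0, 0]]}}

```text
clock: 5.4
eef_pos: [0.4242, -0.1713, 0.0719]
tool_rot: [-0.074, 0.997, -0.002, -0.001]
ft_force: [-6.1, -5.4, 4.7]
grip_width: 0.0133
```

```bash
python3 - <<'E'
from h import *
plan(.425,-.1695,.067,188.4); print(monitor.get_obs()["ft_torque"])
E
```

```text
t 5.4 at [ 0.4242 -0.1713  0.0719] yaw -171.48 grip 0.0133 F [-6.0615 -5.4281  4.7291] j [-0.3804  0.2976 -0.3683  0.9045 -0.0052 -0.529 ]
tool shift total (m): x -0.0010 y 0.0017 z 0.0049 n50=0.0 turn(rad,+cw) 0.0020
[-1.0255  1.2281 -0.0702]
```

Request:
{"api": "send_rows", "payload": {"moves": [[0, 0, 0, 0], [0, 0, 0, 0], [0, 0, 0, 0], [0, 0, 0, 0], [0, 0, -0.03, 0], [0, 0, -0.04, 0], [0, 0, -0.04, 0], [0, 0, -0.04, 0], [0, 0, 0, 0], [0, 0, 0, 0]], "claw": 0}}

```text
clock: 6.4
eef_pos: [0.4262, -0.1696, 0.2213]
tool_rot: [-0.075, 0.997, -0.001, 0.001]
ft_force: [-0.6, 0.3, -0.9]
grip_width: 0.0426
```

```bash
python3 - <<'E'
from h import *
plan(.6675,.018,.2,90-5)
p,d,K,T=snap("wrist","w2")
X=cloud(K,T,d)
m=(X[...,2]>.085)&(X[...,2]<.11)&(np.hypot(X[...,0]-.425,X[...,1]+.17)<.04)
print(m.sum(),X[m].mean(0),cv2.minAreaRect(X[m][:,:2].astype(np.float32)))
E
```

```text
t 6.4 at [ 0.4262 -0.1696  0.2213] yaw -171.38 grip 0.0426 F [-0.6204  0.3143 -0.9283] j [-0.3787  0.1616 -0.1207  1.2856  0.0001 -0.5292]
tool shift total (m): x -0.2667 y 0.1493 z 0.0213 n50=6.1 turn(rad,+cw) -1.3330
1118 [ 0.4227 -0.1713  0.0954] ((0.424397736787796, -0.171208918094635), (0.04978841170668602, 0.01368508581072092), 8.869012832641602)
```

View pics/w2.png

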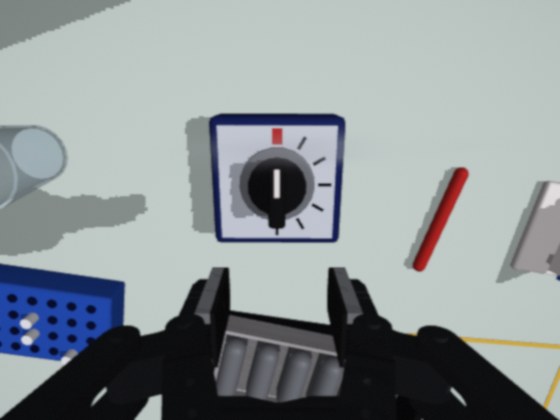

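```bash
python3 - <<'E'
from h import *
for n in ["top0","scene0"]:
    p,d,K,T=load(n); X=cloud(K,T,d)
    reg=(X[...,0]>.55)&(X[...,0]<.75)&(X[...,1]>-.225)&(X[...,1]<-.005)&(X[...,2]>.02)&(X[...,2]<.06)
    m=(reg*255).astype(np.uint8); m=cv2.morphologyEx(m,cv2.MORPH_OPEN,np.ones((5,5)))
    v,u=np.nonzero(m); W=onz(K,T,np.c_[u,v],.03)
    print(n,len(u),cv2.minAreaRect(W[:,:2].astype(np.float32)), cv2.minAreaRect(X[m>0][:,:2].astype(np.float32)))
    reg=(X[...,0]>.6)&(X[...,0]<.75)&(X[...,1]>-.005)&(X[...,1]<.05)&(X[...,2]>.04)
    v,u=np.nonzero(reg); W=onz(K,T,np.c_[u,v],.06); print(len(u),W.mean(0),cv2.minAreaRect(W[:,:2].astype(np.float32)),X[reg].mean(0),cv2.minAreaRect(X[reg][:,:2].astype(np.float32)))
E
```

```text
top0 1399 ((0.659767746925354, -0.11537198722362518), (0.18622484803199768, 0.077433742582798), 85.73491668701172) ((0.6594529151916504, -0.1152849942445755), (0.1859467476606369, 0.07765930145978928), 85.49675750732422)
80 [0.6705 0.0199 0.06  ] ((0.6962113380432129, 0.014933273196220398), (0.015310920774936676, 0.10546966642141342), 78.21981048583984) [0.6709 0.0199 0.0581] ((0.699597954750061, 0.014635853469371796), (0.01465882919728756, 0.10584788769483566), 78.04825592041016)
scene0 1430 ((0.6613965034484863, -0.1127934381365776), (0.19034366309642792, 0.08168906718492508), 84.83409881591797) ((0.6607276201248169, -0.11451546102762222), (0.18958674371242523, 0.08137411624193192), 85.55941772460938)
132 [0.6762 0.0241 0.06  ] ((0.7003566026687622, 0.019643988460302353), (0.020060554146766663, 0.10563953965902328), 78.99444580078125) [0.6745 0.0222 0.0547] ((0.6991206407546997, 0.016360988840460777), (0.01479816809296608, 0.10565511882305145), 77.79743957519531)
```

Request:
{"api": "send_rows", "payload": {"moves": [[0, 0, 0, 1], [0, 0, 0, 1], [0, 0, 0, 0.27], [-0.0326, 0.0297, 0.003, 0], [-0.0326, 0.0297, 0.003, 0], [-0.0326, 0.0297, 0.003, 0], [-0.0326, 0.0297, 0.003, 0], [-0.0326, 0.0297, 0.003, 0], [-0.0326, 0.0297, 0.003, 0], [-0.0326, 0.0297, 0.003, 0], [0, 0, 0, 0], [0, 0, 0, 0]]}}

```text
clock: 7.65
eef_pos: [0.6682, 0.0212, 0.1961]
tool_rot: [0.037, 0.999, -0.0, -0.003]
ft_force: [-0.6, 0.0, 0.9]
grip_width: 0.0425
```

```bash
python3 - <<'E'
from h import *
plan(.670,.0205,.03,175.6)
p,d,K,T=snap("wrist","w3")
X=cloud(K,T,d)
m=(X[...,2]>.05)&(X[...,2]<.07)&(np.hypot(X[...,0]-.67,X[...,1]-.02)<.05)
r=cv2.minAreaRect(X[m][:,:2].astype(np.float32)); print(m.sum(),X[m].mean(0),r)
E
```

```text
t 7.7 at [0.6682 0.0212 0.1961] yaw 175.75 grip 0.0425 F [-0.6364  0.0223  0.8996] j [ 0.0319  0.6079  0.4731  1.4412 -0.0003  0.1061]
tool shift total (m): x -0.0018 y -0.0006 z 0.1661 n50=0.0 turn(rad,+cw) 0.0026
757 [0.6701 0.02   0.0604] ((0.6719330549240112, 0.020026523619890213), (0.00983493123203516, 0.049816474318504333), 85.54159545898438)
```

View pics/w3.png

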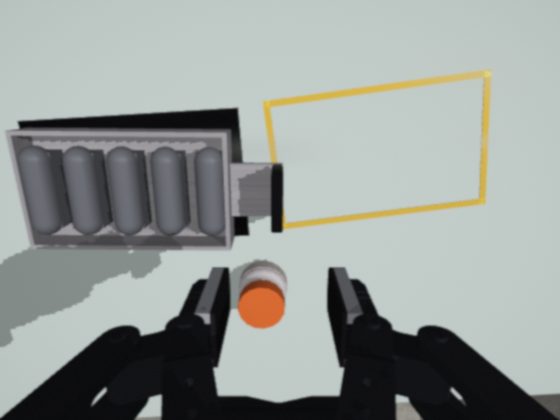

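Request:
{"api": "send_rows", "payload": {"moves": [[-0.0028, -0.0008, 0.04, 0.02], [0, 0, 0.04, 0], [0, 0, 0.04, 0], [0, 0, 0.03, 0], [0, 0, 0.016, 0], [0, 0, 0, 0], [0, 0, 0, 0], [0, 0, 0, 0]]}}

```text
clock: 8.5
eef_pos: [0.6728, 0.0187, 0.0359]
tool_rot: [0.04, 0.999, 0.0, 0.002]
ft_force: [0.2, -0.0, 0.1]
grip_width: 0.0427
```

```bash
python3 - <<'E'
from h import *
plan(.671,.020,.03,175.54)
p,d,K,T=load("w3"); X=cloud(K,T,d)
m=(X[...,2]>.04)&(X[...,2]<.065)&(X[...,0]>.71)&(abs(X[...,1])<.1)
r=cv2.minAreaRect(X[m][:,:2].astype(np.float32)); print(m.sum(),X[m].mean(0),r)
hsv=cv2.cvtColor(p,cv2.COLOR_BGR2HSV); m=(hsv[...,0]>18)&(hsv[...,0]<35)&(hsv[...,1]>110)&(X[...,2]<.02)
v,u=np.nonzero(m); W=onz(K,T,np.c_[u,v],0); print("mark",cv2.minAreaRect(W[:,:2].astype(np.float32)))
E
```

```text
t 8.5 at [0.6728 0.0187 0.0359] yaw 175.44 grip 0.0427 F [ 0.2162 -0.0477  0.095 ] j [ 0.0279  0.7087  0.2264  1.0846 -0.0001  0.1074]
tool shift total (m): x 0.0019 y 0.0011 z 0.0059 n50=0.0 turn(rad,+cw) -0.0017
1839 [ 0.7673 -0.0013  0.0543] ((0.7705431580543518, -0.0018283333629369736), (0.04241176322102547, 0.042775943875312805), 37.77520751953125)
mark ((0.6486556529998779, 0.11727097630500793), (0.12332425266504288, 0.20182198286056519), 3.3509767055511475)
```

Request:
{"api": "send_rows", "payload": {"moves": [[0, 0, 0, 0], [0, 0, 0, 0], [0, 0, 0, 0]]}}

```text
clock: 8.8
eef_pos: [0.672, 0.0194, 0.0341]
tool_rot: [0.039, 0.999, 0.0, 0.001]
ft_force: [0.1, 0.5, 0.4]
grip_width: 0.0428
```

```bash
python3 - <<'E'
from h import *
plan(.671,.020,.03,175.54)
E
```

```text
t 8.8 at [0.672  0.0194 0.0341] yaw 175.49 grip 0.0428 F [0.1434 0.5086 0.3893] j [ 0.0289  0.7109  0.2256  1.0843 -0.      0.1076]
tool shift total (m): x 0.0011 y 0.0005 z 0.0041 n50=0.0 turn(rad,+cw) -0.0009
```

Request:
{"api": "send_rows", "payload": {"moves": [[0, 0, 0.002, 0], [0, 0, 0, 0], [0, 0, 0, 0], [0, 0, 0, 0], [0, 0, 0, 0], [0, 0, 0, 0], [0, 0, 0, 0]]}}

```text
clock: 9.5
eef_pos: [0.6716, 0.0194, 0.0313]
tool_rot: [0.039, 0.999, 0.0, 0.0]
ft_force: [-0.0, 0.1, -1.0]
grip_width: 0.0424
```

Request:
{"api": "send_rows", "payload": {"moves": [[0, 0, 0, 0], [0, 0, 0, 0], [0, 0, 0, 0], [0, 0, 0, 0], [0, 0, 0, 0], [0, 0, 0, 0]], "claw": -1}}

```text
clock: 10.1
eef_pos: [0.6716, 0.0195, 0.0315]
tool_rot: [0.039, 0.999, 0.0, 0.0]
ft_force: [0.5, 1.1, 2.3]
grip_width: 0.0093
```

```bash
python3 - <<'E'
from h import *
plan(.648-.136*np.sin(np.radians(3.36)),.117+.136*np.cos(np.radians(3.36)),.03,183.36)
E
```

```text
t 10.1 at [0.6716 0.0195 0.0315] yaw 175.48 grip 0.0093 F [0.4933 1.0915 2.3169] j [0.0289 0.7135 0.223  1.0802 0.0003 0.1078]
tool shift total (m): x 0.0499 y 0.2300 z 0.0015 n50=4.7 turn(rad,+cw) -0.1375
```

Request:
{"api": "send_rows", "payload": {"moves": [[0.0023, 0.0105, 0, 0], [0.0045, 0.0209, 0, 0], [0.0045, 0.0209, 0, 0], [0.0045, 0.0209, 0, 0], [0.0045, 0.0209, 0, 0], [0.0045, 0.0209, 0, 0], [0.0045, 0.0209, 0, 0], [0.0045, 0.0209, 0, 0], [0.0045, 0.0209, 0, 0], [0.0045, 0.0209, 0, 0], [0.0045, 0.0209, 0, 0], [0.0023, 0.0105, 0, 0], [0, 0, 0, 0], [0, 0, 0, 0]]}}

```text
clock: 11.5
eef_pos: [0.6402, 0.2542, 0.0315]
tool_rot: [0.039, 0.999, 0.001, 0.0]
ft_force: [0.1, 4.3, 1.1]
grip_width: 0.0091
```

Request:
{"api": "send_rows", "payload": {"moves": [[0, 0, 0, -0.3], [0, 0, 0, -0.5], [0, 0, 0, -0.4], [0, 0, 0, -0.18], [0, 0, 0, 0], [0, 0, 0, 0], [0, 0, 0, 0], [0, 0, 0, 0]]}}

```text
clock: 12.3
eef_pos: [0.6392, 0.2502, 0.0314]
tool_rot: [-0.029, 1.0, -0.001, -0.001]
ft_force: [-4.3, -1.7, 4.6]
grip_width: 0.0087
```

```bash
python3 - <<'E'
from h import *
plan(.640,.2528,.03,183.36)
p,d,K,T=snap("top","t1"); crop(p,160,410,100,290,3.1,"t1c")
p,d,K,T=snap("scene","s1"); crop(p,160,420,120,300,3,"s1c")
E
```

```text
t 12.3 at [0.6392 0.2502 0.0314] yaw -176.68 grip 0.0087 F [-4.2572 -1.701   4.6337] j [ 0.3736  0.7436  0.2811  1.1117 -0.0012  0.3158]
tool shift total (m): x -0.0010 y 0.0025 z 0.0014 n50=0.1 turn(rad,+cw) -0.0008
```

View pics/t1c.png

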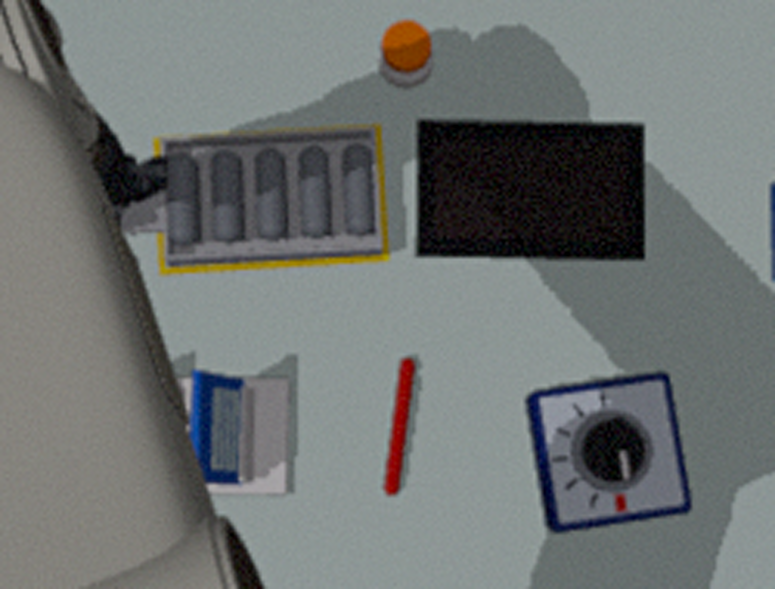

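View pics/s1c.png

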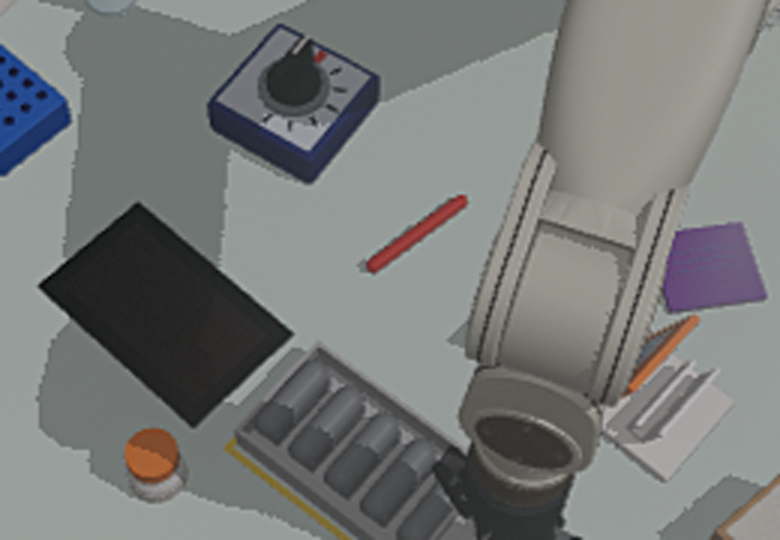

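```bash
cat >> h.py <<'E'
def padpose(tag):
    p,d,K,T=load(tag); X=cloud(K,T,d); V=p.max(2).astype(int)
    m=((V<40)&(X[...,2]<.012)&(X[...,0]>.52)&(X[...,0]<.8)&(X[...,1]>-.3)&(X[...,1]<.03)).astype(np.uint8)
    m=cv2.morphologyEx(m,cv2.MORPH_OPEN,np.ones((3,3)))
    v,u=np.nonzero(m); return cv2.minAreaRect(onz(K,T,np.c_[u,v],0)[:,:2].astype(np.float32))
def panpose(tag,y0,y1,x0=.55,x1=.75,zmin=.02,zmax=.06):
    p,d,K,T=load(tag); X=cloud(K,T,d)
    m=((X[...,0]>x0)&(X[...,0]<x1)&(X[...,1]>y0)&(X[...,1]<y1)&(X[...,2]>zmin)&(X[...,2]<zmax)).astype(np.uint8)
    m=cv2.morphologyEx(m,cv2.MORPH_OPEN,np.ones((3,3)))
    v,u=np.nonzero(m); return cv2.minAreaRect(onz(K,T,np.c_[u,v],.03)[:,:2].astype(np.float32))
E
python3 - <<'E'
from h import *
print(padpose("t1"),padpose("s1"))
p,d,K,T=load("t1"); X=cloud(K,T,d)
crop(p,200,300,130,200,8,"t1d")
# height profile along pan
for v in (140,145,150,165,180,184,187):
    print(v,[ "%.3f"%X[v,u,2] for u in range(206,292,2)])
E
```

```text
((0.65643709897995, -0.11285394430160522), (0.19789864122867584, 0.11915015429258347), 88.93643188476562) ((0.6555089354515076, -0.11219968646764755), (0.1989988535642624, 0.12156746536493301), 89.02793884277344)
140 ['-0.001', '0.001', '0.003', '0.002', '-0.006', '-0.002', '0.001', '0.001', '-0.000', '-0.005', '0.000', '0.003', '0.000', '-0.001', '-0.001', '0.003', '0.001', '0.003', '0.002', '-0.002', '0.001', '0.004', '0.002', '0.002', '-0.001', '-0.003', '0.000', '0.001', '-0.001', '0.001', '0.007', '-0.003', '0.003', '0.001', '1.166', '0.003', '-0.000', '0.031', '0.003', '-0.001', '0.001', '-0.000', '-0.003']
145 ['-0.000', '-0.001', '-0.002', '0.027', '0.032', '0.032', '0.028', '0.025', '0.024', '0.023', '0.022', '0.021', '0.020', '0.019', '0.018', '0.016', '0.016', '0.016', '0.011', '0.014', '0.014', '0.009', '0.008', '0.003', '0.006', '0.008', '0.003', '0.005', '0.006', '0.007', '0.006', '0.003', '0.004', '0.004', '-0.001', '0.002', '0.002', '0.030', '0.001', '0.001', '0.001', '-0.002', '-0.003']
150 ['-0.000', '0.002', '0.127', '0.124', '0.003', '0.034', '0.031', '0.033', '0.
[... 1222 characters left out ...]
.012', '0.006', '0.004', '0.003', '0.006', '-0.001', '0.001', '0.001', '-0.003', '0.002', '0.001', '0.002', '0.000', '-0.002', '-0.004', '-0.001', '0.001', '-0.001', '0.003', '0.006', '0.001', '-0.000', '0.001', '-0.001', '0.003', '-0.002', '-0.004', '-0.001', '0.001', '0.004', '0.000']
187 ['0.001', '0.001', '0.000', '-0.002', '0.001', '-0.002', '-0.001', '0.004', '0.001', '0.003', '-0.001', '-0.003', '0.000', '0.000', '0.001', '0.002', '0.001', '0.002', '-0.000', '-0.001', '-0.001', '-0.004', '-0.004', '0.002', '0.000', '0.000', '-0.001', '-0.001', '-0.001', '0.001', '-0.000', '0.004', '0.003', '0.003', '-0.001', '-0.001', '-0.002', '-0.002', '0.000', '-0.002', '0.003', '-0.001', '-0.000']
```

View pics/t1d.png

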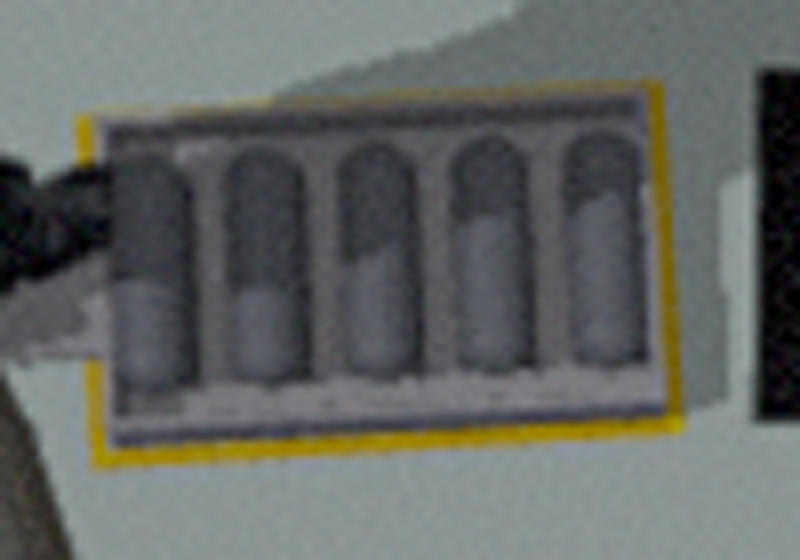

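```bash
python3 - <<'E'
from h import *
p,d,K,T=load("t1"); X=cloud(K,T,d)
print("rim corners TL,TR,BR,BL at z.03"); W=onz(K,T,[[200+100/8,130+117/8],[200+648/8,130+92/8],[200+668/8,130+408/8],[200+113/8,130+437/8]],.03); print(W)
print(np.linalg.norm(W-np.roll(W,-1,0),axis=1),W.mean(0))
print("mark outer"); M=onz(K,T,[[200+77/8,130+113/8],[200+662/8,130+80/8],[200+686/8,130+428/8],[200+95/8,130+468/8]],0); print(M,M.mean(0))
E
```

```text
rim corners TL,TR,BR,BL at z.03
[[0.6939 0.2061 0.03  ]
 [0.7022 0.0232 0.03  ]
 [0.5949 0.0168 0.03  ]
 [0.5856 0.1999 0.03  ]]
[0.183  0.1075 0.1833 0.1085] [0.6442 0.1115 0.03  ]
mark outer
[[0.7035 0.219  0.    ]
 [0.7149 0.0187 0.    ]
 [0.5936 0.0108 0.    ]
 [0.5803 0.2107 0.    ]] [0.6481 0.1148 0.    ]
```

Request:
{"api": "send_rows", "payload": {"moves": [[-0.0022, 0.0026, 0, 0], [0, 0, 0, 0], [0, 0, 0, 0], [0, 0, 0, 0], [0, 0, 0, 0], [0, 0, 0, 0], [0, 0, 0, 0], [0, 0, 0, 0]]}}

```text
clock: 13.2
eef_pos: [0.6417, 0.2524, 0.0313]
tool_rot: [-0.029, 1.0, -0.002, -0.001]
ft_force: [-3.5, -3.2, 5.1]
grip_width: 0.0091
```

```bash
python3 - <<'E'
from h import *
plan(.642,.2528,.03,183.36)
o=monitor.get_obs();e=o["eef_pos"];a=yaw(o)-np.pi
print("pan centre by tool",e[0]+.136*np.sin(a),e[1]-.136*np.cos(a))
E
```

```text
t 13.2 at [0.6417 0.2524 0.0313] yaw -176.71 grip 0.0091 F [-3.4516 -3.2028  5.1426] j [ 0.3758  0.7494  0.2922  1.1166 -0.0023  0.3184]
tool shift total (m): x -0.0003 y 0.0004 z 0.0013 n50=0.0 turn(rad,+cw) -0.0013
pan centre by tool 0.6494734636450676 0.11663451190807489
```

Request:
{"api": "send_rows", "payload": {"moves": [[0, 0, 0, 0], [0, 0, 0, 0], [0, 0, 0, 0], [0, 0, 0, 0], [0, 0, -0.02, 0], [0, 0, -0.04, 0], [0, 0, -0.04, 0], [0, 0, -0.04, 0], [0, 0, -0.04, 0], [0, 0, 0, 0]], "claw": 0}}

```text
clock: 14.2
eef_pos: [0.6455, 0.2567, 0.2196]
tool_rot: [-0.03, 1.0, 0.002, 0.007]
ft_force: [0.1, 0.7, 0.6]
grip_width: 0.0427
```

```bash
python3 - <<'E'
from h import *
plan(.443,.255,.2,180)
E
```

```text
t 14.2 at [0.6455 0.2567 0.2196] yaw -176.58 grip 0.0427 F [0.1011 0.6528 0.6265] j [ 0.3785  0.6478  0.6027  1.5118 -0.0001  0.3189]
tool shift total (m): x 0.2022 y 0.0104 z 0.0196 n50=4.1 turn(rad,+cw) 0.0596
```

Request:
{"api": "send_rows", "payload": {"moves": [[0, 0, 0, 0.7], [0.0403, -0.0028, 0, 0], [0.0403, -0.0028, 0, 0], [0.0403, -0.0028, 0, 0], [0.0403, -0.0028, 0, 0], [0.0403, -0.0028, 0, 0], [0, 0, 0, 0], [0, 0, 0, 0], [0, 0, 0, 0]]}}

```text
clock: 15.1
eef_pos: [0.442, 0.244, 0.2117]
tool_rot: [0.005, 1.0, 0.0, 0.001]
ft_force: [0.8, 0.0, -0.1]
grip_width: 0.0426
```

```bash
python3 - <<'E'
from h import *
plan(.444,.25,.2,179.4)
p,d,K,T=snap("wrist","w4"); X=cloud(K,T,d)
hsv=cv2.cvtColor(p,cv2.COLOR_BGR2HSV); H,S=hsv[...,0].astype(int),hsv[...,1].astype(int)
for nm,m in (("orange",(H>5)&(H<18)&(S>120)),("blue",(H>105)&(H<120)&(S>120))):
    m=m&(X[...,2]>.03)&(X[...,0]>.38)&(X[...,0]<.51)&(X[...,1]>.1)&(X[...,1]<.3)
    q=X[m]; print(nm,len(q),q.min(0),q.max(0))
    for z in (.06,.07,.08,.09): 
        t=q[abs(q[:,2]-z)<.004]; 
        if len(t)>10: print(z,len(t),t.mean(0),t.min(0),t.max(0),np.polyfit(t[:,0],t[:,1],1)[0])
E
```

```text
t 15.1 at [0.442  0.244  0.2117] yaw 179.38 grip 0.0426 F [ 0.8411  0.0022 -0.1272] j [ 0.5045  0.2579 -0.0238  1.287  -0.0002  0.5152]
tool shift total (m): x -0.0019 y 0.0061 z 0.0117 n50=0.1 turn(rad,+cw) -0.0003
orange 2141 [0.3982 0.2284 0.0318] [0.4877 0.2992 0.2843]
0.06 25 [0.482  0.2386 0.0601] [0.478  0.2375 0.0571] [0.4854 0.2403 0.064 ] 0.005850076876339811
0.07 29 [0.482  0.2424 0.0703] [0.4785 0.2411 0.0662] [0.4862 0.2438 0.0739] -0.03558023397084252
0.08 206 [0.4496 0.2468 0.0814] [0.4107 0.2445 0.076 ] [0.486  0.2483 0.084 ] -0.019586915062795855
0.09 387 [0.4457 0.25   0.0901] [0.4084 0.2478 0.086 ] [0.4863 0.2518 0.094 ] -0.011336137672443016
blue 1343 [0.3979 0.1432 0.0359] [0.4868 0.1704 0.1008]
0.06 17 [0.3992 0.1523 0.0608] [0.3979 0.1483 0.0566] [0.4046 0.1565 0.0639] -0.765504577996906
0.07 16 [0.4    0.1556 0.0699] [0.398  0.152  0.0667] [0.407  0.1597 0.074 ] -0.4941387120493813
0.08 62 [0.431  0.1568 0.0799] [0.3981 0.1547 0.076 ] [0.4792 0.1619 0.084 ] -0.03465186334640254
0.09 64 [0.431  0.1606 0.0903] [0.3982 0.1584 0.0862] [0.48   0.1658 0.0939] -0.029639788198355003
```

View pics/w4.png

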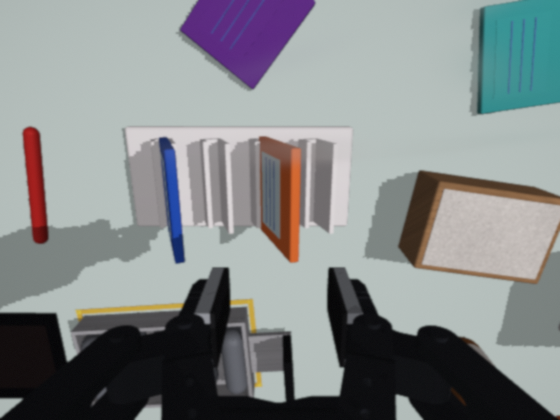

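Request:
{"api": "send_rows", "payload": {"moves": [[-0.0015, 0.0112, 0.04, 0], [0, 0, 0.04, 0], [0, 0, 0.027, 0], [0, 0, 0.014, 0], [0, 0, 0, 0], [0, 0, 0, 0], [0, 0, 0, 0], [0, 0, 0, 0]]}}

```text
clock: 15.95
eef_pos: [0.4435, 0.2551, 0.0916]
tool_rot: [0.006, 1.0, 0.001, 0.001]
ft_force: [-1.0, 0.1, 0.4]
grip_width: 0.0426
```

```bash
python3 - <<'E'
from h import *
plan(.4435,.2552,.089,179.4)
p,d,K,T=snap("wrist","w5")
E
```

```text
t 15.9 at [0.4435 0.2551 0.0916] yaw 179.37 grip 0.0426 F [-0.992   0.0937  0.412 ] j [ 0.5221  0.3667 -0.2041  0.9973 -0.      0.5331]
tool shift total (m): x -0.0000 y 0.0001 z 0.0026 n50=0.0 turn(rad,+cw) -0.0006
```

View pics/w5.png

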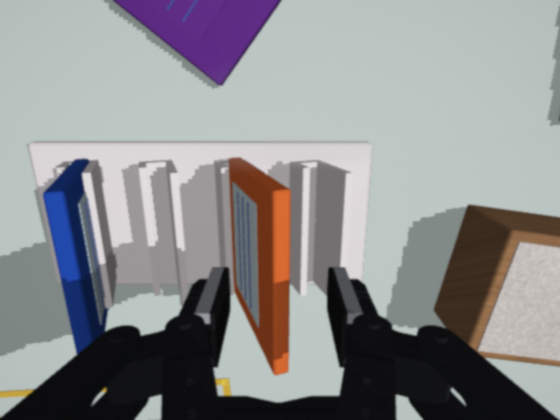

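Request:
{"api": "send_rows", "payload": {"moves": [[0, 0, 0.001, 0], [0, 0, 0, 0], [0, 0, 0, 0], [0, 0, 0, 0], [0, 0, 0, 0], [0, 0, 0, 0], [0, 0, 0, 0]], "claw": -1}}

```text
clock: 16.7
eef_pos: [0.4424, 0.2546, 0.0898]
tool_rot: [0.005, 1.0, -0.0, 0.0]
ft_force: [-1.3, -0.8, 5.3]
grip_width: 0.0068
```

```bash
python3 - <<'E'
from h import *
plan(.4435,.2552,.089,179.4); print(monitor.get_obs()["ft_torque"])
p,d,K,T=snap("wrist","w6")
E
```

```text
t 16.7 at [0.4424 0.2546 0.0898] yaw 179.38 grip 0.0068 F [-1.3119 -0.8132  5.293 ] j [ 0.5223  0.3681 -0.2072  0.995  -0.0003  0.5331]
tool shift total (m): x -0.0010 y 0.0006 z 0.0008 n50=0.0 turn(rad,+cw) -0.0003
[-0.4429  0.2098 -0.0249]
```

View pics/w6.png

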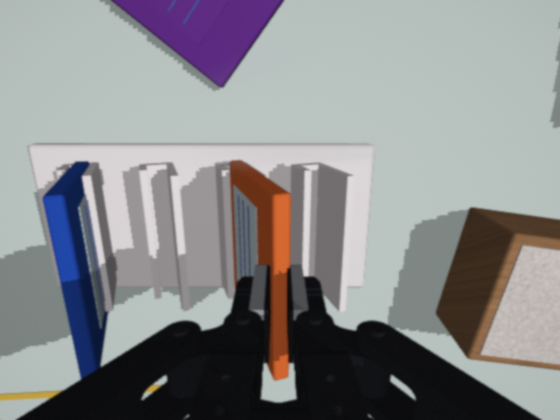

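Request:
{"api": "send_rows", "payload": {"moves": [[0, 0.0017, -0.0047, 0], [0, 0.0027, -0.0075, 0], [0, 0.0027, -0.0075, 0], [0, 0.0034, -0.0094, 0], [0, 0.0034, -0.0094, 0], [0, 0.0034, -0.0094, 0], [0, 0, 0, 0], [0, 0, 0, 0]]}}

```text
clock: 17.55
eef_pos: [0.4429, 0.2727, 0.1378]
tool_rot: [0.005, 1.0, 0.001, 0.001]
ft_force: [-0.5, -0.3, -1.2]
grip_width: 0.0052
```

```bash
python3 - <<'E'
from h import *
plan(.4435,.2552,.089,179.4); print(monitor.get_obs()["ft_torque"])
p,d,K,T=snap("scene","s7"); crop(p,280,420,170,290,5,"s7c")
p,d,K,T=snap("wrist","w7")
E
```

```text
t 17.6 at [0.4429 0.2727 0.1378] yaw 179.42 grip 0.0052 F [-0.5409 -0.26   -1.1557] j [ 0.5517  0.338  -0.1128  1.1181  0.0006  0.5618]
tool shift total (m): x -0.0008 y -0.0175 z 0.0488 n50=0.4 turn(rad,+cw) 0.0003
[ 0.0218  0.0126 -0.0378]
```

View pics/s7c.png

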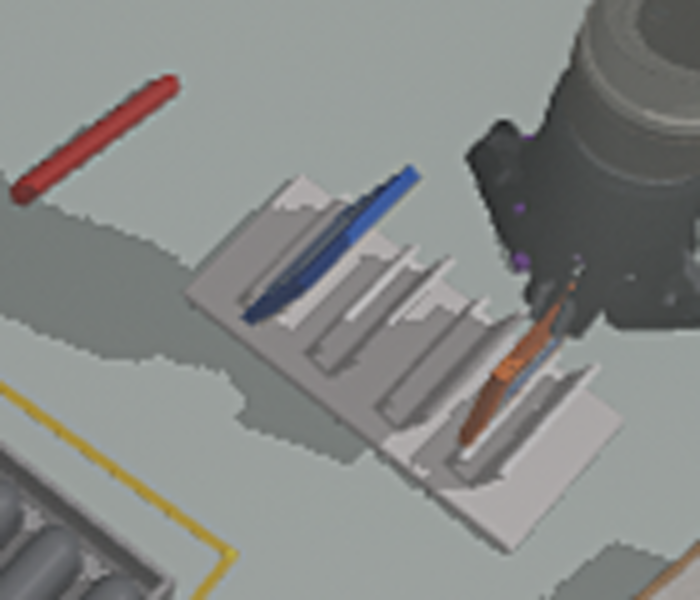

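View pics/w7.png

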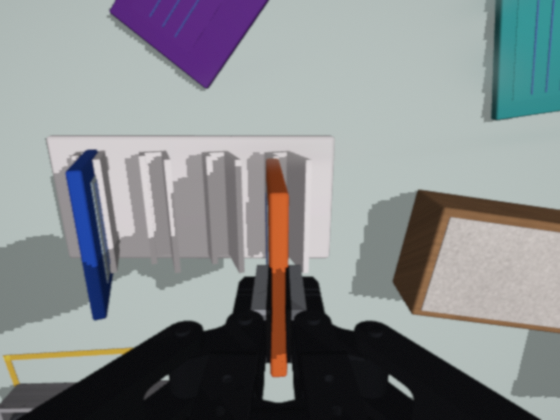

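Request:
{"api": "send_rows", "payload": {"moves": [[0, 0, -0.02, 0], [0, 0, -0.03, 0], [0, 0, -0.03, 0], [0, 0, 0, 0], [0, 0, 0, 0], [0, 0, 0, 0]]}}

```text
clock: 18.25
eef_pos: [0.4417, 0.2714, 0.2158]
tool_rot: [0.005, 1.0, -0.001, -0.001]
ft_force: [0.4, -0.7, -0.9]
grip_width: 0.0056
```

```bash
python3 - <<'E'
from h import *
plan(.4435,.2552,.089,179.4); print(monitor.get_obs()["ft_torque"])
p,d,K,T=snap("scene","s8"); crop(p,280,460,110,260,4,"s8c")
X=cloud(K,T,d)
hsv=cv2.cvtColor(p,cv2.COLOR_BGR2HSV); H,S=hsv[...,0].astype(int),hsv[...,1].astype(int)
m=(H>5)&(H<18)&(S>110)&(X[...,2]>.1)&(X[...,0]<.55); q=X[m]; print(len(q),q.min(0),q.max(0))
p,d,K,T=snap("wrist","w8");X=cloud(K,T,d)
hsv=cv2.cvtColor(p,cv2.COLOR_BGR2HSV); H,S=hsv[...,0].astype(int),hsv[...,1].astype(int)
m=(H>5)&(H<18)&(S>110)&(X[...,2]>.1)&(X[...,0]<.55); q=X[m]; print(len(q),q.min(0),q.max(0))
for z in np.arange(.14,.25,.01):
    t=q[abs(q[:,2]-z)<.005]
    if len(t)>5: print("%.2f"%z,len(t),t.mean(0),t.min(0),t.max(0))
E
```

```text
t 18.2 at [0.4417 0.2714 0.2158] yaw 179.38 grip 0.0056 F [ 0.4424 -0.742  -0.9283] j [0.5509 0.2863 0.0253 1.3125 0.0001 0.5618]
tool shift total (m): x -0.0020 y -0.0162 z 0.1268 n50=0.3 turn(rad,+cw) -0.0004
[ 0.0118  0.0095 -0.0208]
46 [0.4474 0.2664 0.1527] [0.4874 0.2761 0.2254]
3851 [0.3612 0.2656 0.1507] [0.4877 0.3297 0.3594]
0.15 10 [0.3976 0.2684 0.1531] [0.3974 0.2661 0.1507] [0.3978 0.2707 0.155 ]
0.16 39 [0.3977 0.2685 0.16  ] [0.3974 0.2656 0.1551] [0.3982 0.2718 0.1647]
0.17 47 [0.3978 0.2692 0.1701] [0.3975 0.2659 0.1657] [0.3983 0.2729 0.1745]
0.18 63 [0.3979 0.2696 0.1803] [0.3975 0.2662 0.1753] [0.3988 0.2733 0.1849]
0.19 84 [0.399  0.2694 0.1902] [0.3976 0.2663 0.1856] [0.4078 0.2738 0.1949]
0.20 87 [0.3996 0.2704 0.2004] [0.3976 0.267  0.195 ] [0.4202 0.2745 0.2049]
0.21 126 [0.3994 0.2705 0.21  ] [0.3975 0.2672 0.2051] [0.4158 0.2749 0.2149]
0.22 3074 [0.4355 0.2717 0.2226] [0.3976 0.2672 0.215 ] [0.4877 0.2759 0.2249]
0.23 60 [0.4405 0.2713 0.2274] [0.4296 0.2683 0.2251] [0.4525 0.2749 0.2346]
0.24 85 [0.4346 0.2716 0.2421] [0.4299 0.2686 0.2351] [0.4448 0.2747 0.2449]
```

View pics/s8c.png

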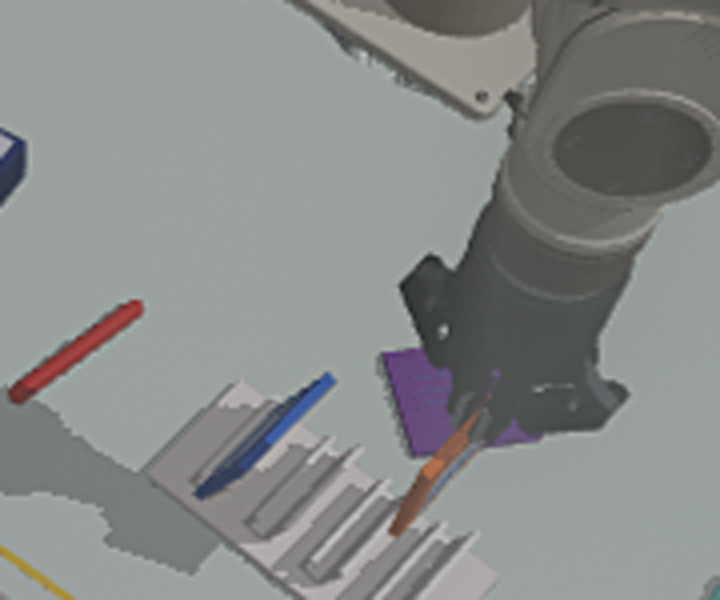

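View pics/w8.png

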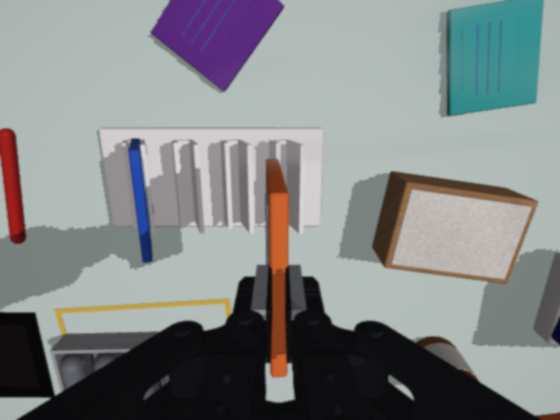

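Request:
{"api": "send_rows", "payload": {"moves": [[0, 0, 0, -0.68], [0, 0, 0, 0]]}}

```text
clock: 18.55
eef_pos: [0.4419, 0.2716, 0.216]
tool_rot: [-0.029, 1.0, -0.001, -0.001]
ft_force: [0.2, 0.3, -0.9]
grip_width: 0.0053
```

```bash
python3 - <<'E'
from h import *
plan(.6528,.0597,.2158,183.29)
p,d,K,T=snap("top","t2"); print(panpose("t2",.01,.225)); print(panpose("s8",.01,.225)); crop(p,160,410,100,290,3.1,"t2c")
E
```

```text
t 18.6 at [0.4419 0.2716 0.216 ] yaw -176.73 grip 0.0053 F [ 0.1541  0.2683 -0.8786] j [0.551  0.2865 0.0262 1.3129 0.     0.4939]
tool shift total (m): x -0.1984 y -0.2236 z 0.0002 n50=6.0 turn(rad,+cw) -0.0003
((0.6778531670570374, 0.11202393472194672), (0.11010245233774185, 0.18490730226039886), 0.9488160610198975)
((0.6778029799461365, 0.11419221758842468), (0.10934871435165405, 0.18824313580989838), 1.347271203994751)
```

View pics/t2c.png

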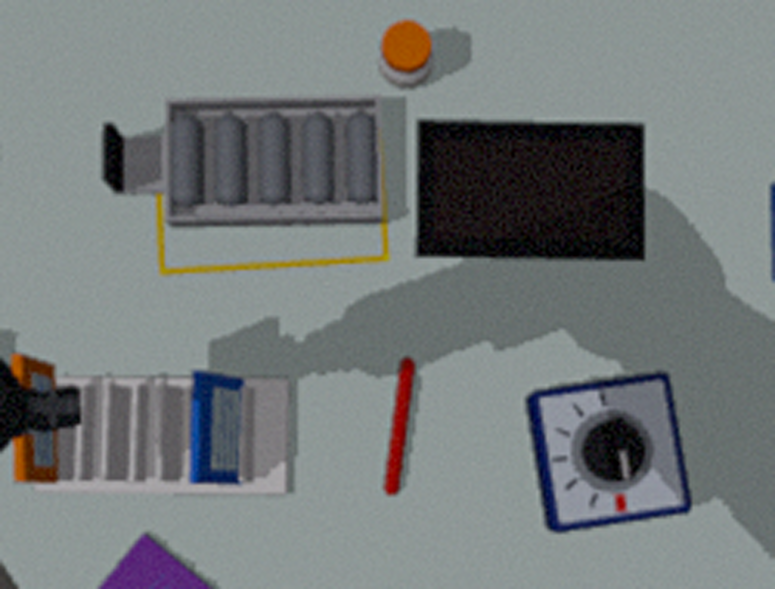

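Request:
{"api": "send_rows", "payload": {"moves": [[0, 0, 0, 0.38], [-0.0291, -0.0272, 0, 0], [-0.0291, -0.0272, 0, 0], [-0.0291, -0.0272, 0, 0], [-0.0291, -0.0272, 0, 0], [-0.0291, -0.0272, 0, 0], [-0.0291, -0.0272, 0, 0], [-0.0291, -0.0272, 0, 0], [-0.0291, -0.0272, 0, 0], [0, 0, 0.03, 0], [0, 0, 0.03, 0], [0, 0, 0, 0], [0, 0, 0, 0], [0, 0, 0, 0], [0, 0, 0, 0]]}}

```text
clock: 20.1
eef_pos: [0.6806, 0.0593, 0.1598]
tool_rot: [-0.01, 1.0, 0.0, 0.002]
ft_force: [0.8, 0.1, 0.3]
grip_width: 0.0058
```

```bash
python3 - <<'E'
from h import *
plan(.679,.0585,.128,181.1)
p,d,K,T=snap("scene","s9"); crop(p,160,340,160,310,4.4,"s9c"); print(panpose("s9",.01,.225))
p,d,K,T=snap("top","t9"); crop(p,200,310,110,200,7,"t9c"); print(panpose("t9",.01,.225))
p,d,K,T=snap("wrist","w9")
E
```

```text
t 20.1 at [0.6806 0.0593 0.1598] yaw -178.88 grip 0.0058 F [0.8135 0.0653 0.3498] j [0.087  0.6445 0.4433 1.3654 0.     0.0674]
tool shift total (m): x 0.0016 y -0.0008 z 0.0318 n50=0.0 turn(rad,+cw) 0.0003
((0.6764990091323853, 0.11361043900251389), (0.10889158397912979, 0.1893244832754135), 2.570094347000122)
((0.6863007545471191, 0.19532330334186554), (0.0904274582862854, 0.01872376538813114), 0.8774694800376892)
```

View pics/s9c.png

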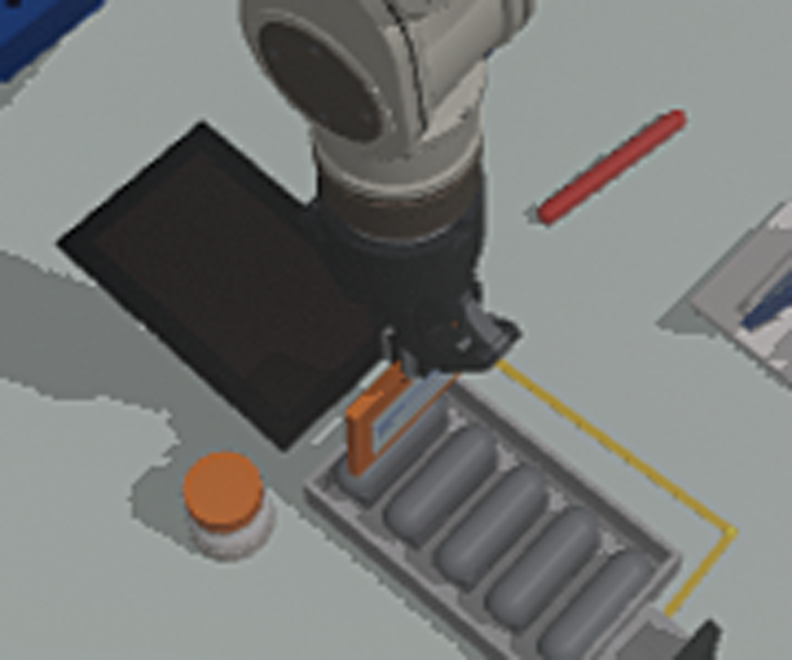

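View pics/w9.png

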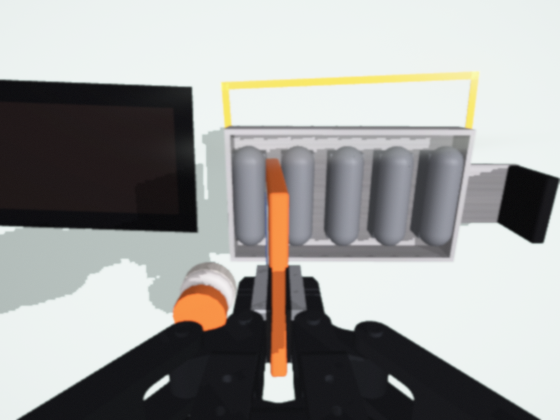

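View pics/t9c.png

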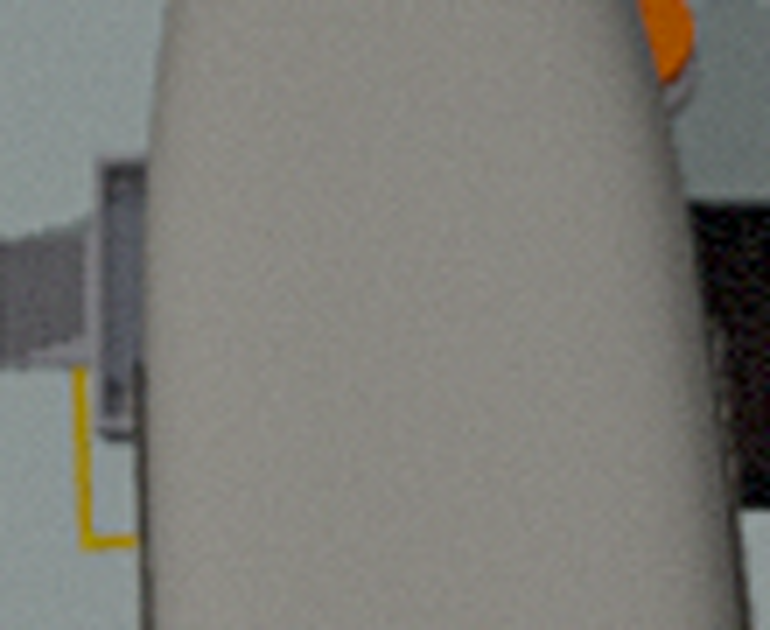

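```bash
cat >> h.py <<'E'
def ribs(tag,xc,yc,hw=.12):
    p,d,K,T=load(tag); X=cloud(K,T,d)
    m=(abs(X[...,0]-xc)<.03)&(abs(X[...,1]-yc)<hw)&(X[...,2]>.022)&(X[...,2]<.045)&(p.max(2)<150)
    q=X[m]; out=[]
    for xs in np.arange(xc-.025,xc+.03,.01):
        s=q[abs(q[:,0]-xs)<.005]; 
        h,e=np.histogram(s[:,1],bins=np.arange(yc-hw,yc+hw,.002)); on=h>2
        lab=np.cumsum(np.diff(np.r_[0,on.astype(int)])==1)*on
        r=[]
        for k in range(1,lab.max()+1):
            i=np.nonzero(lab==k)[0]; r.append((round(e[i[0]],4),round(e[i[-1]+1],4)))
        print("x %.3f"%xs,r)
    return q
E
python3 - <<'E'
from h import *
q=ribs("w9",.675,.113)
p,d,K,T=load("w9"); X=cloud(K,T,d)
# rim
for u,v in ((226,130),(472,130),(463,258),(233,258),(249,150),(298,150),(347,150),(396,150),(446,150)): print((u,v),X[v,u],onz(K,T,[[u,v]],.03)[0])
hsv=cv2.cvtColor(p,cv2.COLOR_BGR2HSV); H,S=hsv[...,0].astype(int),hsv[...,1].astype(int)
m=(H>5)&(H<18)&(S>110)&(X[...,2]>.07)&(abs(X[...,1]-.06)<.02); q=X[m]
for z in np.arange(.08,.18,.01):
    t=q[abs(q[:,2]-z)<.005]
    if len(t)>5: print("%.2f"%z,len(t),t.mean(0),t.min(0),t.max(0))
E
```

```text
x 0.650 [(np.float64(0.023), np.float64(0.033)), (np.float64(0.045), np.float64(0.049)), (np.float64(0.059), np.float64(0.071)), (np.float64(0.083), np.float64(0.087)), (np.float64(0.097), np.float64(0.109)), (np.float64(0.121), np.float64(0.125)), (np.float64(0.135), np.float64(0.147)), (np.float64(0.157), np.float64(0.163)), (np.float64(0.173), np.float64(0.185)), (np.float64(0.195), np.float64(0.203))]
x 0.660 [(np.float64(0.023), np.float64(0.033)), (np.float64(0.045), np.float64(0.049)), (np.float64(0.061), np.float64(0.071)), (np.float64(0.083), np.float64(0.087)), (np.float64(0.097), np.float64(0.109)), (np.float64(0.121), np.float64(0.125)), (np.float64(0.135), np.float64(0.147)), (np.float64(0.157), np.float64(0.163)), (np.float64(0.173), np.float64(0.187)), (np.float64(0.195), np.float64(0.203))]
x 0.670 [(np.float64(0.023), np.float64(0.033)), (np.float64(0.045), np.float64(0.049)), (np.float64(0.065), np.float64(0.071)), (np.float64(0.083), np.float64(0.087)), (np.float64(0.099), np.float64(0.109)), (np.float64(0.121), np.float64(0.125)), (np.float64(0.137), np.float64(0.
[... 1863 characters left out ...]
  ]
0.09 13 [0.6368 0.0553 0.0934] [0.6365 0.0521 0.091 ] [0.6371 0.0579 0.0949]
0.10 49 [0.6382 0.0544 0.1011] [0.6365 0.0516 0.0951] [0.648  0.0585 0.1049]
0.11 54 [0.6375 0.0551 0.1096] [0.6365 0.0519 0.105 ] [0.6434 0.0595 0.115 ]
0.12 63 [0.6368 0.0563 0.12  ] [0.6364 0.0527 0.1153] [0.6376 0.0605 0.1247]
0.13 85 [0.6378 0.0561 0.1307] [0.6364 0.053  0.125 ] [0.6469 0.0608 0.1349]
0.14 79 [0.6368 0.0572 0.1401] [0.6363 0.0533 0.1351] [0.6384 0.0612 0.1449]
0.15 110 [0.6375 0.0572 0.1503] [0.6363 0.054  0.1451] [0.6465 0.0615 0.155 ]
0.16 214 [0.6444 0.0584 0.1618] [0.636  0.0543 0.1551] [0.7065 0.0632 0.165 ]
0.17 2971 [0.6755 0.0594 0.1664] [0.6364 0.0549 0.165 ] [0.7256 0.0639 0.175 ]
```

Request:
{"api": "send_rows", "payload": {"moves": [[0.001, 0, 0.02, 0], [0, 0, 0.02, 0], [0, 0, 0.01, 0], [0, 0, 0.005, 0], [0, 0, 0, 0], [0, 0, 0, 0], [0, 0, 0, 0], [0, 0, 0, 0]]}}

```text
clock: 21.05
eef_pos: [0.679, 0.0588, 0.1032]
tool_rot: [-0.01, 1.0, 0.0, 0.001]
ft_force: [0.1, -0.3, -0.1]
grip_width: 0.0059
```

```bash
python3 - <<'E'
from h import *
plan(.679,.0585,.105,181.1)
p,d,K,T=snap("wrist","w10"); X=cloud(K,T,d)
hsv=cv2.cvtColor(p,cv2.COLOR_BGR2HSV); H,S=hsv[...,0].astype(int),hsv[...,1].astype(int)
m=(H>5)&(H<18)&(S>110)&(X[...,2]>.02)&(abs(X[...,1]-.06)<.02); q=X[m]
for z in np.arange(.03,.12,.01):
    t=q[abs(q[:,2]-z)<.005]
    if len(t)>5: print("%.2f"%z,len(t),t.mean(0),t.min(0),t.max(0))
E
```

```text
t 21.1 at [0.679  0.0588 0.1032] yaw -178.90 grip 0.0059 F [ 0.0637 -0.3306 -0.1179] j [ 0.0864  0.6734  0.3463  1.2419 -0.      0.0673]
tool shift total (m): x 0.0000 y -0.0003 z -0.0018 n50=0.0 turn(rad,+cw) -0.0001
0.04 23 [0.6355 0.0544 0.0412] [0.6353 0.0518 0.0391] [0.6359 0.0575 0.045 ]
0.05 60 [0.6369 0.0543 0.05  ] [0.6352 0.0515 0.0451] [0.6458 0.0586 0.0547]
0.06 53 [0.6355 0.0557 0.0607] [0.6352 0.0523 0.0563] [0.6362 0.0597 0.0648]
0.07 63 [0.6357 0.0561 0.0702] [0.635  0.0525 0.0652] [0.6443 0.06   0.075 ]
0.08 89 [0.6363 0.0561 0.0794] [0.6352 0.0528 0.075 ] [0.6446 0.0609 0.0844]
0.09 95 [0.6355 0.0571 0.0901] [0.635  0.0535 0.0851] [0.6365 0.0611 0.0949]
0.10 124 [0.6365 0.0571 0.0999] [0.635  0.0538 0.0951] [0.6686 0.0617 0.1049]
0.11 3112 [0.673  0.059  0.1102] [0.6349 0.0545 0.1051] [0.7255 0.0635 0.1148]
```

View pics/w10.png

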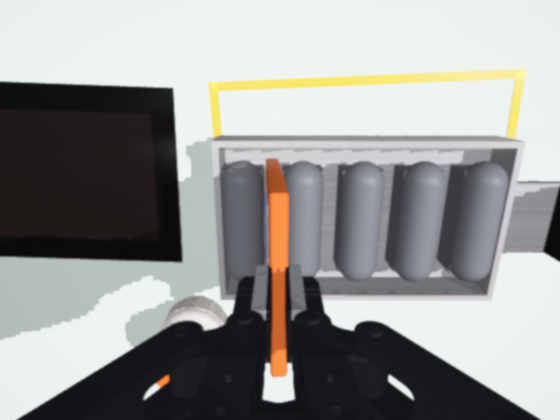

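Request:
{"api": "send_rows", "payload": {"moves": [[0, 0, 0.01, 0], [0, 0, 0.008, 0], [0, 0, 0.005, 0], [0, 0, 0, 0], [0, 0, 0, 0], [0, 0, 0, 0], [0, 0, 0, 0]]}}

```text
clock: 21.8
eef_pos: [0.6784, 0.0588, 0.079]
tool_rot: [-0.01, 1.0, -0.0, -0.0]
ft_force: [-0.6, 1.0, -0.0]
grip_width: 0.0056
```

Request:
{"api": "send_rows", "payload": {"moves": [[0, 0, 0.003, 0], [0, 0, 0, 0], [0, 0, 0, 0], [0, 0, 0, 0]]}}

```text
clock: 22.2
eef_pos: [0.679, 0.0589, 0.0778]
tool_rot: [-0.01, 1.0, 0.0, 0.001]
ft_force: [-1.7, 0.6, 4.5]
grip_width: 0.0053
```

Request:
{"api": "send_rows", "payload": {"moves": [[0, 0, 0, 0], [0, 0, 0, 0], [0, 0, 0, 0], [0, 0, 0, 0], [0, 0, -0.02, 0], [0, 0, -0.04, 0], [0, 0, -0.04, 0], [0, 0, -0.02, 0], [-0.003, 0.04, 0, 0], [-0.003, 0.05, 0, 0], [-0.003, 0.05, 0, 0], [-0.003, 0.05, 0, 0], [0, 0, 0, 0], [0, 0, 0, 0], [0, 0, 0, 0]], "claw": 0}}

```text
clock: 23.7
eef_pos: [0.6867, 0.2479, 0.1959]
tool_rot: [-0.009, 1.0, -0.0, -0.0]
ft_force: [-0.1, -0.6, 0.7]
grip_width: 0.0428
```

```bash
python3 - <<'E'
from h import *
plan(.675,.2485,.03,181.1)
p,d,K,T=snap("wrist","w11"); X=cloud(K,T,d)
m=(X[...,2]>.05)&(X[...,2]<.07)&(abs(X[...,1]-.25)<.03)&(abs(X[...,0]-.675)<.05)&(p.max(2)<70)
r=cv2.minAreaRect(X[m][:,:2].astype(np.float32)); print(m.sum(),X[m].mean(0),r)
p,d,K,T=snap("scene","s11"); crop(p,160,340,160,310,4.4,"s11c")
E
```

```text
t 23.7 at [0.6867 0.2479 0.1959] yaw -178.93 grip 0.0428 F [-0.0545 -0.5642  0.6753] j [ 0.3467  0.7575  0.7413  1.5554 -0.0005  0.328 ]
tool shift total (m): x 0.0117 y 0.0008 z 0.1659 n50=0.2 turn(rad,+cw) -0.0006
585 [0.6765 0.248  0.0608] ((0.6771318316459656, 0.24815835058689117), (0.04485728591680527, 0.0087819155305624), 0.8224247694015503)
```

View pics/w11.png

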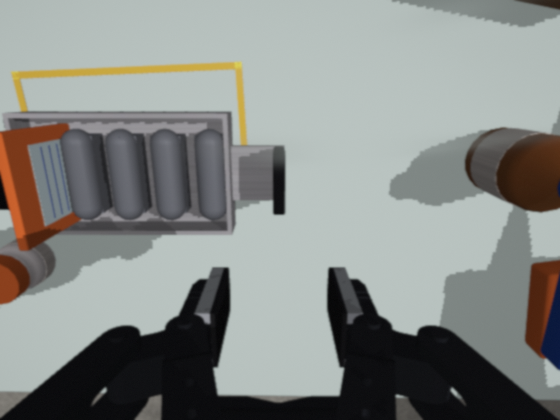

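View pics/s11c.png

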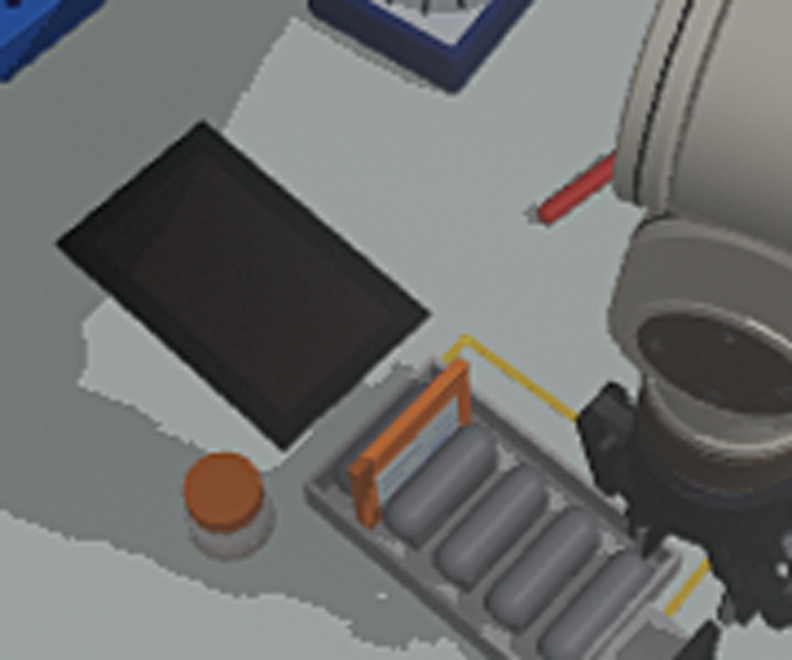

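Request:
{"api": "send_rows", "payload": {"moves": [[0.01, 0.0002, 0.03, 0], [0, 0, 0.04, 0], [0, 0, 0.04, 0], [0, 0, 0.03, 0], [0, 0, 0.018, 0], [0, 0, 0.01, 0], [0, 0, 0, 0], [0, 0, 0, 0], [0, 0, 0, 0], [0, 0, 0, 0], [0, 0, 0, 0]]}}

```text
clock: 24.9
eef_pos: [0.6774, 0.2491, 0.0294]
tool_rot: [-0.01, 1.0, 0.0, 0.001]
ft_force: [-0.1, 0.3, 0.1]
grip_width: 0.0427
```

Request:
{"api": "send_rows", "payload": {"moves": [[0, 0, 0, 0], [0, 0, 0, 0], [0, 0, 0, 0], [0, 0, 0, 0], [0, 0, 0, 0], [0, 0, 0, 0]], "claw": -1}}

```text
clock: 25.5
eef_pos: [0.6768, 0.2487, 0.0285]
tool_rot: [-0.01, 1.0, 0.0, 0.0]
ft_force: [-0.6, -0.1, 3.2]
grip_width: 0.0093
```

```bash
python3 - <<'E'
from h import *
plan(.641,.2525,.03,183.36)
E
```

```text
t 25.5 at [0.6768 0.2487 0.0285] yaw -178.91 grip 0.0093 F [-0.5628 -0.084   3.1981] j [ 0.3522  0.8122  0.4078  1.1661 -0.      0.3331]
tool shift total (m): x 0.0358 y 0.0045 z -0.0015 n50=0.7 turn(rad,+cw) -0.0396
```

Request:
{"api": "send_rows", "payload": {"moves": [[0.004, 0.0005, 0, 0], [0.008, 0.001, 0, 0], [0.008, 0.0011, 0, 0], [0.008, 0.0011, 0, 0], [0.006, 0.0008, 0, 0], [0.0022, 0.0002, 0, 0], [0, 0, 0, -0.15], [0, 0, 0, -0.15], [0, 0, 0, -0.09], [0, 0, 0, 0], [0, 0, 0, 0], [0, 0, 0, 0], [0, 0, 0, 0]]}}

```text
clock: 26.8
eef_pos: [0.6387, 0.2525, 0.0285]
tool_rot: [-0.029, 1.0, -0.0, -0.002]
ft_force: [-4.6, -0.5, 7.7]
grip_width: 0.0093
```

```bash
python3 - <<'E'
from h import *
plan(.6405,.2527,.03,183.36)
p,d,K,T=snap("top","t12"); crop(p,200,300,130,200,8,"t12d")
E
```

```text
t 26.8 at [0.6387 0.2525 0.0285] yaw -176.70 grip 0.0093 F [-4.5605 -0.4691  7.7488] j [0.376  0.7472 0.2797 1.107  0.0012 0.3185]
tool shift total (m): x -0.0019 y 0.0001 z -0.0015 n50=0.0 turn(rad,+cw) -0.0011
```

View pics/t12d.png

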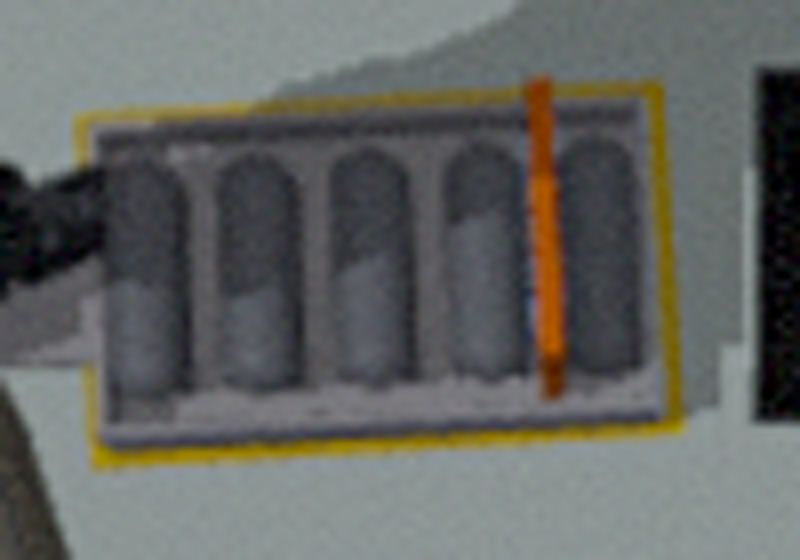

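Request:
{"api": "send_rows", "payload": {"moves": [[-0.0015, 0, 0, 0], [0, 0, 0, 0], [0, 0, 0, 0], [0, 0, 0, 0], [0, 0, 0, 0]]}}

```text
clock: 27.35
eef_pos: [0.6389, 0.2527, 0.0285]
tool_rot: [-0.029, 1.0, -0.0, -0.003]
ft_force: [-7.4, -0.5, 7.9]
grip_width: 0.0086
```

Request:
{"api": "send_rows", "payload": {"moves": [[0, 0, 0, 0], [0, 0, 0, 0], [0, 0, 0, 0], [0, 0, 0, 0], [0, 0, -0.02, 0], [0, 0, -0.04, 0], [0, 0, -0.04, 0], [0, 0, -0.04, 0], [0, 0, -0.04, 0], [0, 0, 0, 0], [0, 0, 0, 0]], "claw": 0}}

```text
clock: 28.45
eef_pos: [0.6428, 0.2531, 0.2098]
tool_rot: [-0.029, 1.0, 0.001, 0.002]
ft_force: [-0.7, -0.0, -1.0]
grip_width: 0.0429
```

```bash
python3 - <<'E'
from h import *
plan(.442,.162,.2,179.4)
p,d,K,T=snap("wrist","w13"); ribs("w13",.65,.116)
E
```

```text
t 28.4 at [0.6428 0.2531 0.2098] yaw -176.67 grip 0.0429 F [-0.6874 -0.0273 -0.992 ] j [0.3751 0.6497 0.5813 1.499  0.0001 0.317 ]
tool shift total (m): x 0.2058 y -0.0793 z 0.0098 n50=4.4 turn(rad,+cw) 0.0687
x 0.625 [(np.float64(0.062), np.float64(0.066)), (np.float64(0.068), np.float64(0.092)), (np.float64(0.104), np.float64(0.13)), (np.float64(0.142), np.float64(0.168)), (np.float64(0.18), np.float64(0.21))]
x 0.635 [(np.float64(0.062), np.float64(0.066)), (np.float64(0.068), np.float64(0.094)), (np.float64(0.104), np.float64(0.132)), (np.float64(0.142), np.float64(0.17)), (np.float64(0.18), np.float64(0.212))]
x 0.645 [(np.float64(0.064), np.float64(0.094)), (np.float64(0.106), np.float64(0.132)), (np.float64(0.142), np.float64(0.17)), (np.float64(0.18), np.float64(0.212))]
x 0.655 [(np.float64(0.064), np.float64(0.094)), (np.float64(0.106), np.float64(0.132)), (np.float64(0.144), np.float64(0.17)), (np.float64(0.18), np.float64(0.212))]
x 0.665 [(np.float64(0.064), np.float64(0.068)), (np.float64(0.07), np.float64(0.094)), (np.float64(0.106), np.float64(0.132)), (np.float64(0.144), np.float64(0.17)), (np.float64(0.182), np.float64(0.212))]
x 0.675 [(np.float64(0.064), np.float64(0.068)), (np.float64(0.07), np.float64(0.094)), (np.float64(0.106), np.float64(0.134)), (np.float64(0.146), np.float64(0.17)), (np.float64(0.182), np.float64(0.214))]
```

View pics/w13.png

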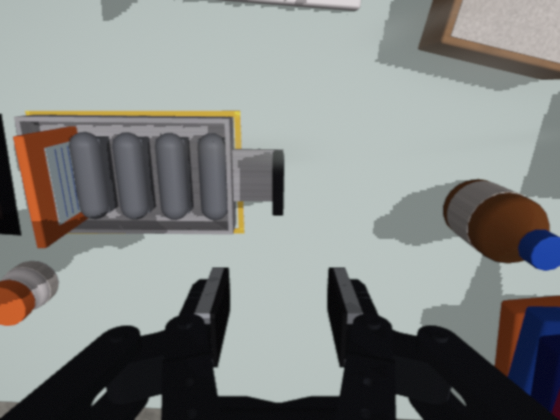

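```bash
python3 - <<'E'
from h import *
p,d,K,T=load("w13"); crop(p,0,320,90,260,2.5,"w13c"); X=cloud(K,T,d)
for u in (60,130,200):
    print(u,[(v,tuple(p[v,u]),round(float(X[v,u,2]),3)) for v in range(108,124)])
E
```

```text
60 [(108, (np.uint8(187), np.uint8(191), np.uint8(181)), 0.0), (109, (np.uint8(180), np.uint8(190), np.uint8(184)), -0.0), (110, (np.uint8(150), np.uint8(183), np.uint8(188)), 0.001), (111, (np.uint8(103), np.uint8(173), np.uint8(194)), 0.001), (112, (np.uint8(71), np.uint8(165), np.uint8(196)), 0.001), (113, (np.uint8(63), np.uint8(158), np.uint8(188)), 0.0), (114, (np.uint8(66), np.uint8(137), np.uint8(162)), 0.0), (115, (np.uint8(76), np.uint8(105), np.uint8(119)), 0.012), (116, (np.uint8(102), np.uint8(104), np.uint8(108)), 0.024), (117, (np.uint8(134), np.uint8(130), np.uint8(133)), 0.029), (118, (np.uint8(151), np.uint8(146), np.uint8(149)), 0.029), (119, (np.uint8(154), np.uint8(149), np.uint8(151)), 0.031), (120, (np.uint8(150), np.uint8(145), np.uint8(147)), 0.031), (121, (np.uint8(137), np.uint8(132), np.uint8(134)), 0.03), (122, (np.uint8(119), np.uint8(114), np.uint8(116)), 0.004), (123, (np.uint8(120), np.uint8(116), np.uint8(119)), 0.005)]
130 [(108, (np.uint8(189), np.uint8(193), np.uint8(184)), 0.003), (109, (np.uint8(181), np.uint8(191), np.uint8(185)), 0.001), (110,
[... 1109 characters left out ...]
 np.uint8(170), np.uint8(201)), 0.002), (113, (np.uint8(67), np.uint8(169), np.uint8(203)), 0.004), (114, (np.uint8(66), np.uint8(167), np.uint8(200)), 0.001), (115, (np.uint8(68), np.uint8(152), np.uint8(181)), 0.002), (116, (np.uint8(73), np.uint8(116), np.uint8(134)), 0.006), (117, (np.uint8(87), np.uint8(94), np.uint8(100)), 0.02), (118, (np.uint8(115), np.uint8(114), np.uint8(115)), 0.031), (119, (np.uint8(139), np.uint8(136), np.uint8(137)), 0.03), (120, (np.uint8(151), np.uint8(147), np.uint8(149)), 0.03), (121, (np.uint8(151), np.uint8(147), np.uint8(148)), 0.03), (122, (np.uint8(143), np.uint8(139), np.uint8(142)), 0.031), (123, (np.uint8(127), np.uint8(124), np.uint8(126)), 0.006)]
```

View pics/w13c.png

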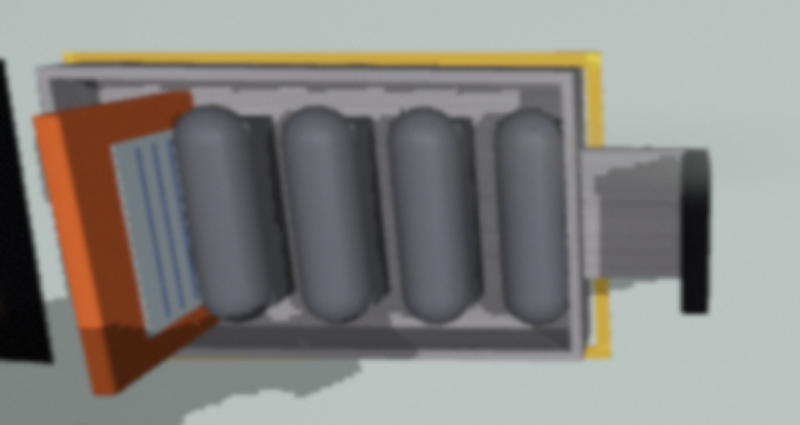

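```bash
python3 - <<'E'
from h import *
p,d,K,T=load("w13")
for u in (60,130,200):
    a=onz(K,T,[[u,110.3]],0)[0]; b=onz(K,T,[[u,{60:115.8,130:116.7,200:117.4}[u]]],.03)[0]; print(a,b)
# right end: yellow outer u, rim outer u at row ~ 130, z
print(onz(K,T,[[600/2.5,90+150/2.5-20]],0), onz(K,T,[[583/2.5,90+150/2.5-20]],.03))
E
```

```text
[0.5906 0.0448 0.    ] [0.5927 0.0615 0.03  ]
[0.5867 0.1106 0.    ] [0.59   0.1219 0.03  ]
[0.5829 0.1764 0.    ] [0.5871 0.1825 0.03  ]
[[0.5989 0.2145 0.    ]] [[0.5961 0.2114 0.03  ]]
```

Request:
{"api": "send_rows", "payload": {"moves": [[0, 0, 0.04, 0], [0, 0, 0.04, 0], [0, 0, 0.04, 0], [0, 0, 0.035, 0], [0, 0, 0.018, 0], [0, 0, 0.006, 0], [0, 0, 0, 0], [0, 0, 0, 0], [0, 0, 0, 0], [0, 0, 0, 0]]}}

```text
clock: 29.5
eef_pos: [0.643, 0.2533, 0.0309]
tool_rot: [-0.029, 1.0, 0.001, 0.001]
ft_force: [-0.8, 0.7, -0.2]
grip_width: 0.0426
```

Request:
{"api": "send_rows", "payload": {"moves": [[0, 0, 0, 0], [0, 0, 0, 0], [0, 0, 0, 0], [0, 0, 0, 0], [0, 0, 0, 0]], "claw": -1}}

```text
clock: 30.0
eef_pos: [0.6422, 0.2528, 0.0299]
tool_rot: [-0.029, 1.0, 0.0, 0.0]
ft_force: [-1.9, -0.6, 4.7]
grip_width: 0.0094
```

Request:
{"api": "send_rows", "payload": {"moves": [[-0.003, -0.0005, 0, -0.12], [-0.0025, -0.0005, 0, 0], [0, 0, 0, 0], [0, 0, 0, 0], [0, 0, 0, 0], [0, 0, 0, 0], [0, 0, 0, 0]]}}

```text
clock: 30.7
eef_pos: [0.6461, 0.2524, 0.0299]
tool_rot: [-0.035, 0.999, 0.0, -0.001]
ft_force: [-5.6, -0.7, 7.9]
grip_width: 0.0091
```

Request:
{"api": "send_rows", "payload": {"moves": [[0, 0, 0, 0], [0, 0, 0, 0], [0, 0, 0, 0], [0, 0, 0, 0], [0, 0, -0.02, 0], [0, 0, -0.04, 0], [0, 0, -0.04, 0], [0, 0, -0.04, 0], [0, 0, -0.04, 0], [0, 0, 0, 0], [0, 0, 0, 0]], "claw": 0}}

```text
clock: 31.8
eef_pos: [0.6484, 0.2525, 0.2109]
tool_rot: [-0.035, 0.999, 0.001, 0.002]
ft_force: [-0.3, -0.5, -0.5]
grip_width: 0.0426
```

```bash
python3 - <<'E'
from h import *
plan(.442,.162,.2,179.4)
p,d,K,T=snap("wrist","w14"); ribs("w14",.65,.116); crop(p,0,320,90,260,2.5,"w14c")
X=cloud(K,T,d)
for u in (60,130,200):
    vs=np.arange(100,130); col=p[vs,u].astype(int); z=X[vs,u,2]
    ye=vs[np.argmax(col[:,0]<128)]; ri=vs[np.argmax(z>.015)]
    print(u,ye,ri,onz(K,T,[[u,ye-.3]],0)[0],onz(K,T,[[u,ri-.1]],.03)[0])
E
```

```text
t 31.8 at [0.6484 0.2525 0.2109] yaw -175.97 grip 0.0426 F [-0.2874 -0.5112 -0.544 ] j [0.3713 0.6618 0.6054 1.5107 0.     0.3011]
tool shift total (m): x 0.2123 y -0.0758 z 0.0109 n50=4.5 turn(rad,+cw) 0.0807
x 0.625 [(np.float64(0.06), np.float64(0.064)), (np.float64(0.066), np.float64(0.092)), (np.float64(0.104), np.float64(0.13)), (np.float64(0.14), np.float64(0.168)), (np.float64(0.18), np.float64(0.21))]
x 0.635 [(np.float64(0.06), np.float64(0.092)), (np.float64(0.104), np.float64(0.13)), (np.float64(0.142), np.float64(0.168)), (np.float64(0.18), np.float64(0.21))]
x 0.645 [(np.float64(0.062), np.float64(0.094)), (np.float64(0.104), np.float64(0.13)), (np.float64(0.142), np.float64(0.168)), (np.float64(0.18), np.float64(0.21))]
x 0.655 [(np.float64(0.062), np.float64(0.066)), (np.float64(0.068), np.float64(0.094)), (np.float64(0.104), np.float64(0.132)), (np.float64(0.142), np.float64(0.17)), (np.float64(0.18), np.float64(0.212))]
x 0.665 [(np.float64(0.062), np.float64(0.094)), (np.float64(0.106), np.float64(0.132)), (np.float64(0.144), np.float64(0.17)), (np.float64(0.18), np.float64(0.212))]
x 0.675 [(np.float64(0.064), np.float64(0.068)), (np.float64(0.07), np.float64(0.094)), (np.float64(0.106), np.float64(0.132)), (np.float64(0.144), np.float64(0.17)), (np.float64(0.182), np.float64(0.212))]
60 102 113 [0.591  0.0439 0.    ] [0.5984 0.06   0.03  ]
130 103 100 [0.5873 0.1093 0.    ] [0.5833 0.1211 0.03  ]
200 104 115 [0.5836 0.1748 0.    ] [0.5916 0.1809 0.03  ]
```

View pics/w14c.png

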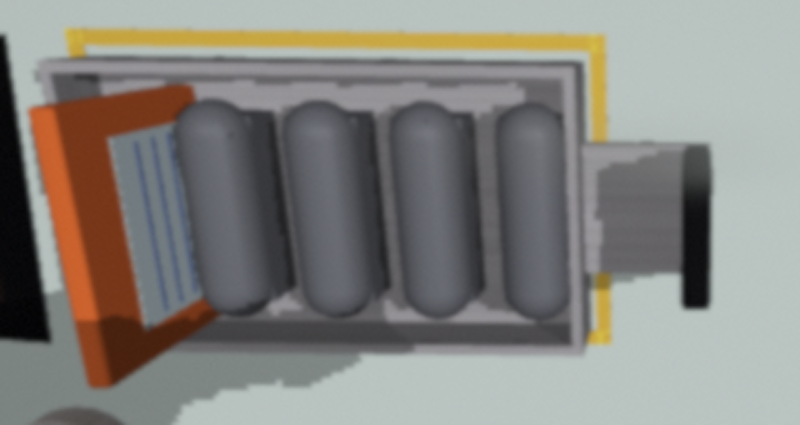

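Request:
{"api": "send_rows", "payload": {"moves": [[0, 0, 0, 0.81], [0.0341, -0.0149, 0, 0], [0.0341, -0.0149, 0, 0], [0.0341, -0.0149, 0, 0], [0.0341, -0.0149, 0, 0], [0.0341, -0.0149, 0, 0], [0.0341, -0.0149, 0, 0], [0, 0, 0, 0], [0, 0, 0, 0], [0, 0, 0, 0], [0, 0, 0, 0]]}}

```text
clock: 32.95
eef_pos: [0.4429, 0.1654, 0.2087]
tool_rot: [0.005, 1.0, -0.0, -0.0]
ft_force: [-0.1, -1.3, -0.5]
grip_width: 0.0426
```

```bash
python3 - <<'E'
from h import *
plan(.443,.1654,.0895,179.4)
p,d,K,T=snap("wrist","w15"); X=cloud(K,T,d)
hsv=cv2.cvtColor(p,cv2.COLOR_BGR2HSV); H,S=hsv[...,0].astype(int),hsv[...,1].astype(int)
m=(H>105)&(H<125)&(S>120)&(X[...,2]>.03)&(abs(X[...,0]-.443)<.06)&(abs(X[...,1]-.16)<.05); q=X[m]; print(q.min(0),q.max(0))
for z in (.07,.08,.09): 
    t=q[abs(q[:,2]-z)<.003]; print(z,len(t),t.mean(0),t.min(0),t.max(0),np.polyfit(t[:,0],t[:,1],1)[0])
E
```

```text
t 33.0 at [0.4429 0.1654 0.2087] yaw 179.39 grip 0.0426 F [-0.1148 -1.3127 -0.4773] j [ 0.3574  0.1987 -0.1083  1.264  -0.      0.3681]
tool shift total (m): x -0.0001 y -0.0000 z 0.1192 n50=0.0 turn(rad,+cw) -0.0002
[0.3983 0.1384 0.0312] [0.4873 0.1701 0.1006]
0.07 19 [0.4821 0.1521 0.0697] [0.4786 0.1513 0.0672] [0.4856 0.1532 0.0729] 0.09637971700222363
0.08 155 [0.4501 0.1565 0.0807] [0.4131 0.1551 0.0772] [0.4848 0.1575 0.083 ] -0.01288796797538447
0.09 262 [0.4472 0.1599 0.09  ] [0.4112 0.1585 0.0871] [0.4856 0.1614 0.093 ] -0.007994990064907089
```

View pics/w15.png

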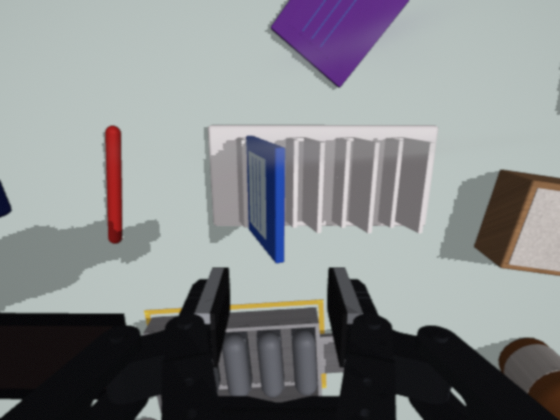

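Request:
{"api": "send_rows", "payload": {"moves": [[0, -0.0002, 0.04, 0], [0, 0, 0.04, 0], [0, 0, 0.026, 0], [0, 0, 0.0145, 0], [0, 0, 0, 0], [0, 0, 0, 0], [0, 0, 0, 0], [0, 0, 0, 0], [0, 0, 0, 0]]}}

```text
clock: 33.9
eef_pos: [0.4427, 0.1651, 0.0896]
tool_rot: [0.005, 1.0, 0.0, 0.001]
ft_force: [-0.8, 0.2, 1.1]
grip_width: 0.0426
```

Request:
{"api": "send_rows", "payload": {"moves": [[0, 0, 0, 0], [0, 0, 0, 0], [0, 0, 0, 0], [0, 0, 0, 0], [0, 0, 0, 0], [0, 0, 0, 0]], "claw": -1}}

```text
clock: 34.5
eef_pos: [0.4421, 0.1645, 0.0893]
tool_rot: [0.006, 1.0, -0.0, 0.0]
ft_force: [-0.8, -0.9, 5.5]
grip_width: 0.007
```

Request:
{"api": "send_rows", "payload": {"moves": [[0, 0.0017, -0.0047, 0], [0, 0.0027, -0.0075, 0], [0, 0.0027, -0.0075, 0], [0, 0.0034, -0.0094, 0], [0, 0.0034, -0.0094, 0], [0, 0.0034, -0.0094, 0], [0, 0, 0, 0], [0, 0, -0.02, 0], [0, 0, -0.03, 0], [0, 0, -0.03, 0], [0, 0, 0, 0], [0, 0, 0, 0], [0, 0, 0, 0], [0, 0, 0, 0]]}}

```text
clock: 35.9
eef_pos: [0.4413, 0.1819, 0.2153]
tool_rot: [0.005, 1.0, -0.0, -0.001]
ft_force: [0.1, -0.2, -0.9]
grip_width: 0.0057
```

```bash
cat >> h.py <<'E'
def blue(tag,x,y,zr):
    p,d,K,T=load(tag); X=cloud(K,T,d)
    hsv=cv2.cvtColor(p,cv2.COLOR_BGR2HSV); H,S=hsv[...,0].astype(int),hsv[...,1].astype(int)
    m=(H>105)&(H<125)&(S>110)&(X[...,2]>.025)&(abs(X[...,0]-x)<.06)&(abs(X[...,1]-y)<.02); q=X[m]
    for z in zr:
        t=q[abs(q[:,2]-z)<.005]
        if len(t)>5: print("%.2f"%z,len(t),t.mean(0),t.min(0),t.max(0))
E
python3 - <<'E'
from h import *
plan(.65,.136,.2,183.36)
p,d,K,T=snap("wrist","w16"); blue("w16",.443,.18,np.arange(.13,.25,.01))
p,d,K,T=snap("top","t16"); print(panpose("t16",.01,.225)); crop(p,160,410,100,290,3.1,"t16c")
E
```

```text
t 35.9 at [0.4413 0.1819 0.2153] yaw 179.39 grip 0.0057 F [ 0.064  -0.2162 -0.8719] j [ 0.3908  0.2059 -0.082   1.2857  0.0002  0.4015]
tool shift total (m): x -0.2092 y -0.0436 z 0.0153 n50=4.3 turn(rad,+cw) -0.0694
0.16 20 [0.3974 0.1796 0.1621] [0.3972 0.1769 0.1594] [0.3976 0.1824 0.1643]
0.17 49 [0.3975 0.1796 0.1701] [0.3972 0.1765 0.1651] [0.3987 0.1829 0.175 ]
0.18 72 [0.3989 0.1795 0.181 ] [0.397  0.1766 0.1751] [0.4094 0.1839 0.1848]
0.19 69 [0.3978 0.1805 0.1898] [0.3972 0.1769 0.1851] [0.4018 0.1843 0.195 ]
0.20 112 [0.4033 0.1803 0.2005] [0.3972 0.1773 0.195 ] [0.4289 0.185  0.205 ]
0.21 126 [0.3992 0.1809 0.2099] [0.3973 0.1777 0.205 ] [0.4132 0.1854 0.215 ]
0.22 3128 [0.4357 0.1821 0.2227] [0.3973 0.1776 0.215 ] [0.4877 0.1863 0.225 ]
0.23 44 [0.436  0.1817 0.2288] [0.4292 0.1788 0.225 ] [0.4525 0.1853 0.2347]
0.24 105 [0.4356 0.1819 0.2418] [0.4292 0.179  0.2355] [0.4457 0.1851 0.245 ]
((0.6500763297080994, 0.11683154106140137), (0.1098654568195343, 0.1857832372188568), 2.934750556945801)
```

View pics/t16c.png

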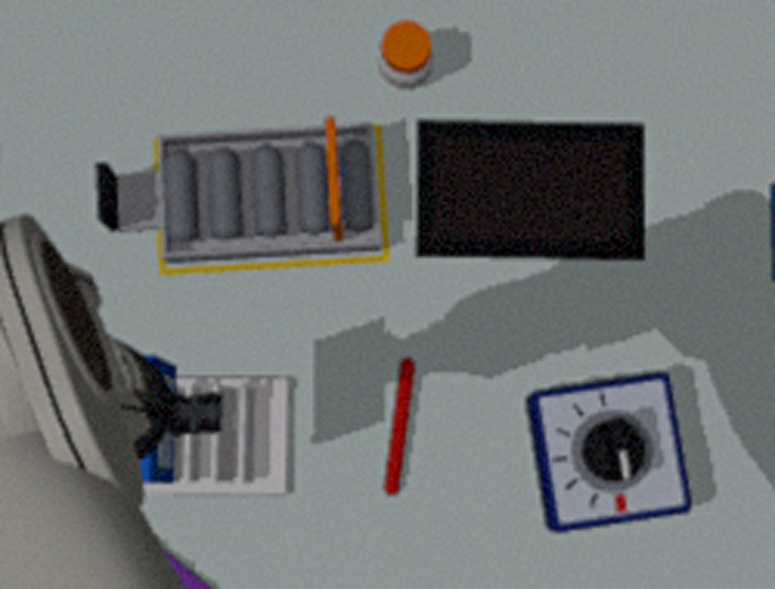

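View pics/w16.png

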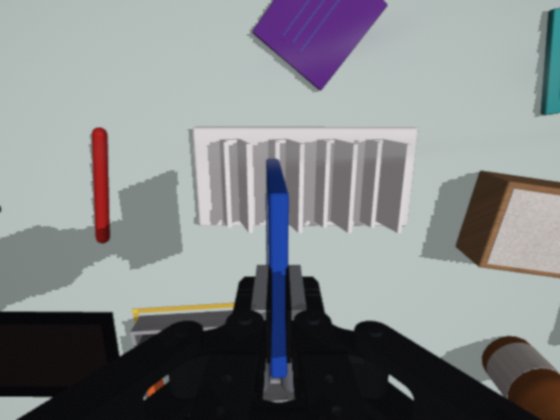

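Request:
{"api": "send_rows", "payload": {"moves": [[0, 0, 0, -0.69], [-0.0339, -0.009, 0, 0], [-0.0339, -0.009, 0, 0], [-0.0339, -0.009, 0, 0], [-0.0339, -0.009, 0, 0], [-0.0339, -0.009, 0, 0], [-0.0339, -0.009, 0, 0], [0, 0, 0.03, 0], [0, 0, 0.025, 0], [0, 0, 0, 0], [0, 0, 0, 0], [0, 0, 0, 0], [0, 0, 0, 0], [0, 0, 0, 0]]}}

```text
clock: 37.4
eef_pos: [0.649, 0.1403, 0.1634]
tool_rot: [-0.029, 1.0, 0.0, 0.001]
ft_force: [-0.9, 0.4, -0.8]
grip_width: 0.0055
```

```bash
python3 - <<'E'
from h import *
plan(.6475,.1398,.105,183.36)
p,d,K,T=snap("wrist","w17"); ribs("w17",.645,.116); blue("w17",.647,.138,np.arange(.08,.18,.01))
E
```

```text
t 37.4 at [0.649  0.1403 0.1634] yaw -176.65 grip 0.0055 F [-0.8579  0.351  -0.8352] j [0.2129 0.6021 0.3786 1.3444 0.     0.1545]
tool shift total (m): x 0.0015 y -0.0004 z 0.0584 n50=0.0 turn(rad,+cw) -0.0002
x 0.620 [(np.float64(0.022), np.float64(0.044)), (np.float64(0.06), np.float64(0.092)), (np.float64(0.102), np.float64(0.13)), (np.float64(0.14), np.float64(0.166)), (np.float64(0.176), np.float64(0.206))]
x 0.630 [(np.float64(0.022), np.float64(0.036)), (np.float64(0.062), np.float64(0.092)), (np.float64(0.102), np.float64(0.13)), (np.float64(0.142), np.float64(0.168)), (np.float64(0.178), np.float64(0.206))]
x 0.640 [(np.float64(0.022), np.float64(0.038)), (np.float64(0.062), np.float64(0.064)), (np.float64(0.066), np.float64(0.092)), (np.float64(0.104), np.float64(0.13)), (np.float64(0.146), np.float64(0.168)), (np.float64(0.178), np.float64(0.206))]
x 0.650 [(np.float64(0.022), np.float64(0.038)), (np.float64(0.062), np.float64(0.092)), (np.float64(0.104), np.float64(0.132)), (np.float64(0.148), np.float64(0.168)), (np.float64(0.178), np.float64(0.208))]
x 0.660 [(np.float
[... 353 characters left out ...]
)), (np.float64(0.15), np.float64(0.17)), (np.float64(0.18), np.float64(0.208))]
0.10 29 [0.6059 0.1346 0.1015] [0.6055 0.1311 0.0968] [0.6105 0.1385 0.1047]
0.11 47 [0.6057 0.1353 0.1104] [0.6053 0.1318 0.1051] [0.6064 0.139  0.1149]
0.12 54 [0.6058 0.1356 0.1203] [0.6053 0.1321 0.1151] [0.6069 0.1395 0.125 ]
0.13 87 [0.6075 0.1352 0.1302] [0.6052 0.1324 0.1252] [0.6179 0.14   0.135 ]
0.14 75 [0.6056 0.1366 0.1403] [0.6051 0.1331 0.135 ] [0.6067 0.1403 0.145 ]
0.15 117 [0.6104 0.1364 0.1503] [0.605  0.1334 0.1451] [0.6352 0.1409 0.1548]
0.16 120 [0.6063 0.1369 0.1597] [0.6049 0.1337 0.1551] [0.6155 0.1413 0.1649]
0.17 3122 [0.643  0.1402 0.1708] [0.605  0.1343 0.1651] [0.6942 0.1467 0.1748]
```

View pics/w17.png

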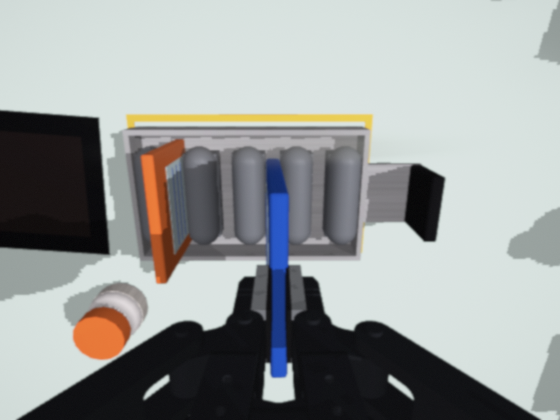

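Request:
{"api": "send_rows", "payload": {"moves": [[0.002, -0.001, 0.015, 0], [0, 0, 0.02, 0], [0, 0, 0.015, 0], [0, 0, 0.008, 0], [0, 0, 0, 0], [0, 0, 0, 0], [0, 0, 0, 0], [0, 0, 0, 0]]}}

```text
clock: 38.25
eef_pos: [0.6472, 0.1391, 0.1048]
tool_rot: [-0.029, 1.0, 0.0, 0.001]
ft_force: [-0.4, 1.0, -0.1]
grip_width: 0.0059
```

```bash
python3 - <<'E'
from h import *
plan(.6475,.1398,.079,183.36)
p,d,K,T=snap("wrist","w18"); blue("w18",.647,.138,np.arange(.03,.12,.01))
E
```

```text
t 38.2 at [0.6472 0.1391 0.1048] yaw -176.67 grip 0.0059 F [-0.3704  1.0209 -0.149 ] j [ 0.2117  0.6321  0.2759  1.2125 -0.      0.1535]
tool shift total (m): x -0.0004 y 0.0007 z 0.0258 n50=0.0 turn(rad,+cw) -0.0004
0.04 6 [0.6038 0.1336 0.0439] [0.6036 0.1316 0.0431] [0.604  0.1355 0.0446]
0.05 40 [0.6038 0.1337 0.0503] [0.6034 0.1306 0.0454] [0.6047 0.1372 0.055 ]
0.06 54 [0.6038 0.1343 0.0604] [0.6034 0.1308 0.0551] [0.605  0.1383 0.0648]
0.07 79 [0.6053 0.1341 0.0705] [0.6034 0.1311 0.065 ] [0.616  0.1388 0.0748]
0.08 77 [0.6038 0.1354 0.0802] [0.6032 0.1314 0.0751] [0.6054 0.1396 0.0848]
0.09 105 [0.6078 0.1353 0.0904] [0.6031 0.1321 0.0851] [0.6346 0.1398 0.095 ]
0.10 131 [0.6048 0.1356 0.0998] [0.6032 0.1324 0.095 ] [0.6165 0.14   0.105 ]
0.11 3134 [0.641  0.139  0.1122] [0.6031 0.133  0.1051] [0.6926 0.1455 0.115 ]
```

View pics/w18.png

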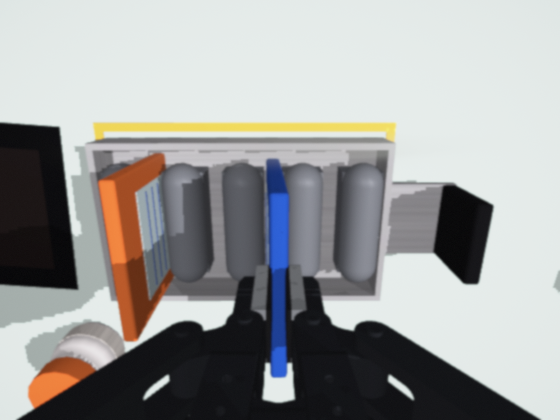

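Request:
{"api": "send_rows", "payload": {"moves": [[0, 0, 0.01, 0], [0, 0, 0.008, 0], [0, 0, 0.007, 0], [0, 0, 0, 0], [0, 0, 0, 0], [0, 0, 0, 0], [0, 0, 0, 0]]}}

```text
clock: 39.0
eef_pos: [0.6463, 0.1389, 0.0783]
tool_rot: [-0.029, 1.0, -0.0, -0.0]
ft_force: [-0.2, 0.2, -1.6]
grip_width: 0.0057
```

Request:
{"api": "send_rows", "payload": {"moves": [[0, 0, 0.003, 0], [0, 0, 0, 0], [0, 0, 0, 0], [0, 0, 0, 0]]}}

```text
clock: 39.4
eef_pos: [0.6469, 0.1391, 0.0773]
tool_rot: [-0.029, 1.0, 0.0, 0.001]
ft_force: [-1.8, 0.4, 5.9]
grip_width: 0.0054
```

Request:
{"api": "send_rows", "payload": {"moves": [[0, 0, 0, 0], [0, 0, 0, 0], [0, 0, 0, 0], [0, 0, 0, 0], [0, 0, -0.02, 0], [0, 0, -0.04, 0], [0, 0, -0.04, 0], [0, 0, -0.02, 0], [-0.0012, 0.0378, 0, 0], [-0.0012, 0.0378, 0, 0], [-0.0012, 0.0378, 0, 0], [0, 0, 0, 0], [0, 0, 0, 0], [0, 0, 0, 0]], "claw": 0}}

```text
clock: 40.8
eef_pos: [0.6434, 0.2515, 0.1953]
tool_rot: [-0.029, 1.0, -0.0, -0.0]
ft_force: [0.3, -0.1, -0.5]
grip_width: 0.0429
```

```bash
python3 - <<'E'
from h import *
plan(.644,.2525,.03,183.36)
p,d,K,T=snap("wrist","w19"); X=cloud(K,T,d)
m=(X[...,2]>.05)&(X[...,2]<.07)&(abs(X[...,1]-.25)<.03)&(abs(X[...,0]-.645)<.05)&(p.max(2)<70)
r=cv2.minAreaRect(X[m][:,:2].astype(np.float32)); print(m.sum(),X[m].mean(0),r)
p,d,K,T=snap("scene","s19"); crop(p,160,340,160,310,4.4,"s19c")
E
```

```text
t 40.8 at [0.6434 0.2515 0.1953] yaw -176.70 grip 0.0429 F [ 0.2537 -0.0951 -0.5127] j [ 0.3728  0.656   0.5553  1.4708 -0.0005  0.3152]
tool shift total (m): x -0.0006 y 0.0010 z 0.1653 n50=0.0 turn(rad,+cw) -0.0011
647 [0.6395 0.2521 0.0606] ((0.6410497426986694, 0.2520985007286072), (0.048128169029951096, 0.008138613775372505), 3.5793051719665527)
```

View pics/w19.png

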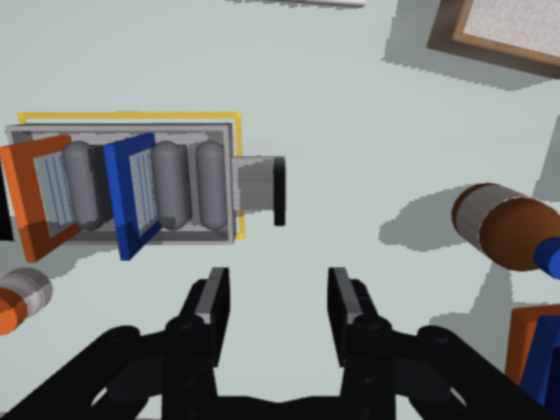

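View pics/s19c.png

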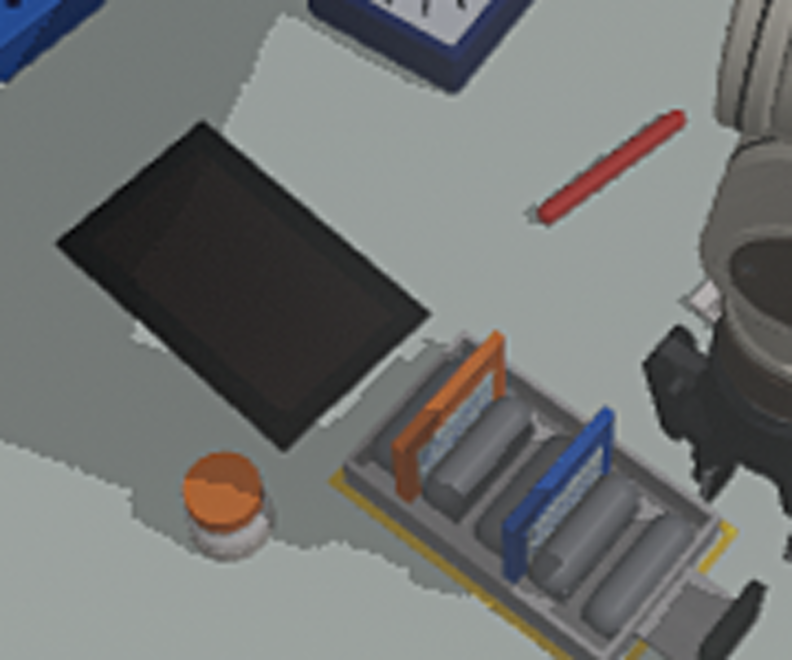

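Request:
{"api": "send_rows", "payload": {"moves": [[0.0024, 0.0006, 0.04, 0], [0, 0, 0.04, 0], [0, 0, 0.04, 0], [0, 0, 0.028, 0], [0, 0, 0.012, 0], [0, 0, 0.006, 0], [0, 0, 0, 0], [0, 0, 0, 0], [0, 0, 0, 0], [0, 0, 0, 0], [0, 0, 0, 0]]}}

```text
clock: 42.0
eef_pos: [0.6415, 0.2531, 0.0306]
tool_rot: [-0.029, 1.0, 0.0, 0.001]
ft_force: [0.5, 1.1, 0.3]
grip_width: 0.0428
```

Request:
{"api": "send_rows", "payload": {"moves": [[0, 0, 0, 0], [0, 0, 0, 0], [0, 0, 0, 0], [0, 0, 0, 0], [0, 0, 0, 0], [0, 0, 0, 0]], "claw": -1}}

```text
clock: 42.6
eef_pos: [0.6411, 0.2527, 0.0298]
tool_rot: [-0.029, 1.0, -0.0, 0.0]
ft_force: [0.1, -0.1, 1.3]
grip_width: 0.0095
```

```bash
python3 - <<'E'
from h import *
# pad edges: sub-pixel from grey threshold in t16 (top) and s19 (scene)
for tag in ("t16","t2","s11","s19"):
    p,d,K,T=load(tag); X=cloud(K,T,d); g=p.max(2).astype(float)
    c=np.array([.656,-.1125])
    pts={}
    for side,(n,h) in {"x+":((1,0),.062),"x-":((-1,0),.062),"y+":((0,1),.101),"y-":((0,-1),.101)}.items():
        n=np.array(n); t=np.array([-n[1],n[0]]); L=.08 if side[0]=="x" else .04
        P=[]
        for s in np.linspace(-L,L,33):
            r=np.arange(h-.015,h+.012,.0005)
            W=np.c_[c+n*r[:,None]+t*s,np.zeros(len(r))]; uv=proj(K,T,W).astype(np.float32)
            val=cv2.remap(g.astype(np.float32),uv[:,0],uv[:,1],cv2.INTER_LINEAR).ravel() if False else cv2.remap(g.astype(np.float32),uv[None,:,0],uv[None,:,1],cv2.INTER_LINEAR).ravel()
            thr=(val[:6].mean()+val[-6:].mean())/2
            if val[-6:].mean()-val[:6].mean()<30: continue
            i=np.argmax(val>thr); P.append(c+n*r[i]+t*s)
        P=np.array(P); 
        if len(P)<8: print(tag,side,"few"); continue
        a=P@t; b=P@n; k=np.polyfit(a,b,1); res=b-np.polyval(k,a); ok=abs(res)<.0015; k=np.polyfit(a[ok],b[ok],1)
        print(tag,side,len(P),ok.sum(),"dist %.4f"%(np.polyval(k,c@t)-c@n),"slope deg %.2f"%np.degrees(np.arctan(k[0])))
plan(.656,.023,.03,180)
E
```

```text
t16 x+ 33 33 dist 0.0618 slope deg 1.12
t16 x- 33 33 dist 0.0609 slope deg 1.27
t16 y+ 33 33 dist 0.0996 slope deg 1.10
t16 y- 33 33 dist 0.1005 slope deg 1.21
t2 x+ 33 33 dist 0.0618 slope deg 1.03
t2 x- 33 33 dist 0.0610 slope deg 1.31
t2 y+ 33 33 dist 0.0997 slope deg 1.19
t2 y- 33 33 dist 0.1006 slope deg 1.11
s11 x+ 33 33 dist 0.0616 slope deg 0.82
s11 x- 33 33 dist 0.0626 slope deg 0.89
s11 y+ 33 33 dist 0.1016 slope deg 0.72
s11 y- 33 33 dist 0.1007 slope deg 0.76
s19 x+ 33 33 dist 0.0616 slope deg 0.88
s19 x- 33 33 dist 0.0626 slope deg 0.89
s19 y+ 33 33 dist 0.1012 slope deg 1.10
s19 y- 33 33 dist 0.1007 slope deg 0.78
t 42.6 at [0.6411 0.2527 0.0298] yaw -176.67 grip 0.0095 F [ 0.0645 -0.067   1.3163] j [ 0.3755  0.7474  0.284   1.1072 -0.0001  0.3175]
tool shift total (m): x -0.0015 y -0.2302 z -0.0002 n50=4.6 turn(rad,+cw) 0.0581
```

Request:
{"api": "send_rows", "payload": {"moves": [[0, -0.005, 0, 0], [0, -0.01, 0, 0], [-0.0004, -0.018, 0, 0], [-0.0004, -0.018, 0, 0], [-0.0004, -0.018, 0, 0], [-0.0004, -0.018, 0, 0], [-0.0004, -0.018, 0, 0], [-0.0004, -0.018, 0, 0], [-0.0004, -0.018, 0, 0], [-0.0004, -0.018, 0, 0], [-0.0004, -0.018, 0, 0], [-0.0004, -0.018, 0, 0], [0, -0.018, 0, 0], [0, -0.012, 0, 0], [0, -0.005, 0, 0], [0, 0, 0, 0], [0, 0, 0, 0], [0, 0, 0, 0]]}}

```text
clock: 44.4
eef_pos: [0.6583, 0.0217, 0.0297]
tool_rot: [-0.029, 1.0, -0.002, -0.0]
ft_force: [-0.4, -5.6, 4.0]
grip_width: 0.009
```

Request:
{"api": "send_rows", "payload": {"moves": [[0, 0, 0, 0.15], [0, 0, 0, 0.3], [0, 0, 0, 0.2], [0, 0, 0, 0.11], [0, 0, 0, 0], [0, 0, 0, 0], [0, 0, 0, 0], [0, 0, 0, 0]]}}

```text
clock: 45.2
eef_pos: [0.6588, 0.0241, 0.0298]
tool_rot: [0.008, 1.0, 0.0, 0.001]
ft_force: [4.0, 0.6, 1.8]
grip_width: 0.009
```

```bash
python3 - <<'E'
from h import *
plan(.6584,.0233,.03,179.0)
p,d,K,T=snap("top","t20"); print(panpose("t20",-.25,-.01)); crop(p,260,400,110,210,5.7,"t20c")
p,d,K,T=snap("scene","s20"); print(panpose("s20",-.25,-.01)); crop(p,150,320,150,290,4.7,"s20c")
E
```

```text
t 45.2 at [0.6588 0.0241 0.0298] yaw 179.03 grip 0.0090 F [4.0049 0.5867 1.7951] j [0.0362 0.6911 0.1753 1.054  0.0009 0.0531]
tool shift total (m): x 0.0004 y -0.0008 z -0.0002 n50=0.0 turn(rad,+cw) 0.0005
((0.6626647710800171, -0.13410499691963196), (0.09575606137514114, 0.142629474401474), 1.887696623802185)
((0.6568963527679443, -0.10875094681978226), (0.10914997011423111, 0.18901248276233673), 1.546359658241272)
```

View pics/t20c.png

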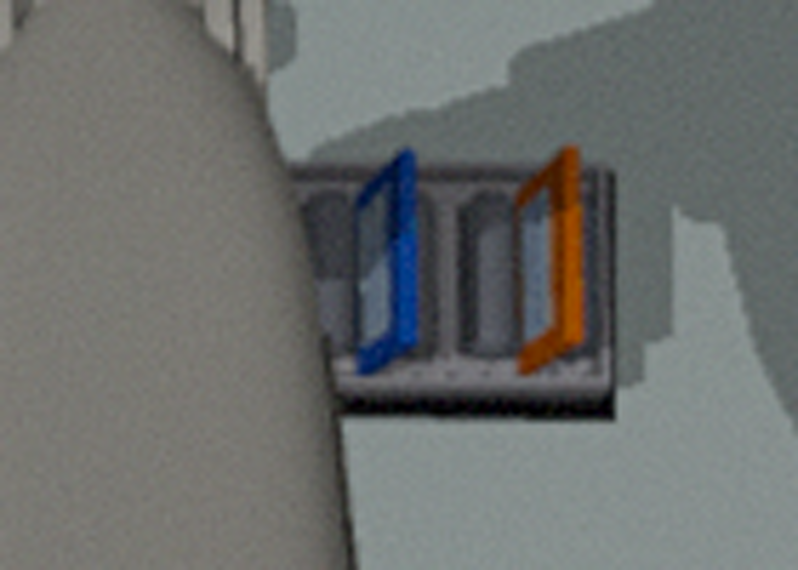

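View pics/s20c.png

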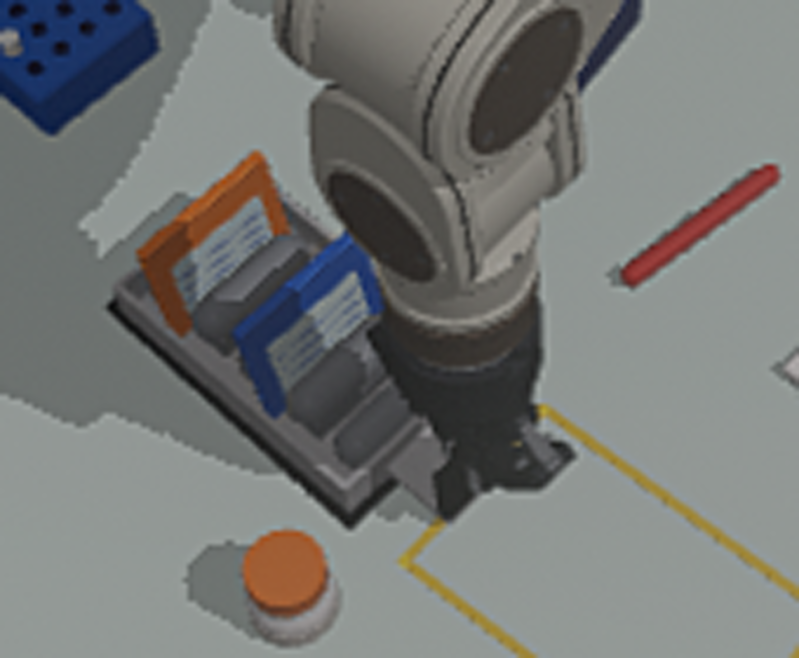

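Request:
{"api": "send_rows", "payload": {"moves": [[0, 0, 0, 0], [0, 0, 0, 0], [0, 0, 0, 0], [0, 0, 0, 0], [0, 0, -0.02, 0], [0, 0, -0.04, 0], [0, 0, -0.04, 0], [0, 0, -0.04, 0], [0, 0, -0.04, 0], [0, 0, 0, 0], [0, 0, 0, 0]], "claw": 0}}

```text
clock: 46.4
eef_pos: [0.6588, 0.0234, 0.211]
tool_rot: [0.009, 1.0, 0.0, 0.001]
ft_force: [-0.0, -0.9, -0.8]
grip_width: 0.0427
```

```bash
python3 - <<'E'
from h import *
plan(.425,-.1705,.2,188.5)
p,d,K,T=snap("wrist","w21"); ribs("w21",.655,-.113)
p,d,K,T=snap("top","t21")
E
```

```text
t 46.4 at [0.6588 0.0234 0.211 ] yaw 178.96 grip 0.0427 F [-0.0279 -0.89   -0.8008] j [ 0.0354  0.5758  0.4567  1.4491 -0.      0.0535]
tool shift total (m): x 0.2303 y -0.1980 z 0.0110 n50=6.1 turn(rad,+cw) -0.1664
x 0.630 [(np.float64(-0.171), np.float64(-0.165)), (np.float64(-0.159), np.float64(-0.135)), (np.float64(-0.095), np.float64(-0.059)), (np.float64(-0.049), np.float64(-0.017))]
x 0.640 [(np.float64(-0.169), np.float64(-0.163)), (np.float64(-0.161), np.float64(-0.135)), (np.float64(-0.093), np.float64(-0.089)), (np.float64(-0.085), np.float64(-0.059)), (np.float64(-0.049), np.float64(-0.017))]
x 0.650 [(np.float64(-0.171), np.float64(-0.165)), (np.float64(-0.161), np.float64(-0.135)), (np.float64(-0.093), np.float64(-0.059)), (np.float64(-0.049), np.float64(-0.017))]
x 0.660 [(np.float64(-0.171), np.float64(-0.165)), (np.float64(-0.161), np.float64(-0.135)), (np.float64(-0.093), np.float64(-0.087)), (np.float64(-0.085), np.float64(-0.059)), (np.float64(-0.049), np.float64(-0.017))]
x 0.670 [(np.float64(-0.171), np.float64(-0.165)), (np.float64(-0.161), np.float64(-0.135)), (np.float64(-0.093), np.float64(-0.087)), (np.float64(-0.085), np.float64(-0.059)), (np.float64(-0.049), np.float64(-0.017))]
x 0.680 [(np.float64(-0.171), np.float64(-0.165)), (np.float64(-0.161), np.float64(-0.135)), (np.float64(-0.093), np.float64(-0.087)), (np.float64(-0.085), np.float64(-0.059)), (np.float64(-0.049), np.float64(-0.017))]
```

View pics/w21.png

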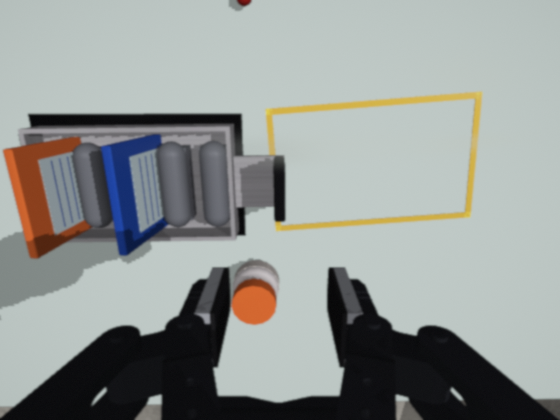

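```bash
python3 - <<'E'
from h import *
p,d,K,T=load("w21"); X=cloud(K,T,d); g=p.max(2).astype(int); crop(p,0,320,100,260,2.5,"w21c")
P=[];Q=[]
for u in range(50,215,15):
    vs=np.arange(100,150); z=X[vs,u,2]; c=g[vs,u]
    ve=vs[np.argmax(c<95)]; vr=vs[np.argmax(z>.018)]
    P.append(onz(K,T,[[u,ve-.5]],0)[0]); Q.append(onz(K,T,[[u,vr-.3]],.03)[0])
P=np.array(P);Q=np.array(Q)
kp=np.polyfit(P[:,1],P[:,0],1); kq=np.polyfit(Q[:,1],Q[:,0],1)
print("pad -x edge at y=-.1125: %.4f yaw %.2f"%(np.polyval(kp,-.1125),-np.degrees(np.arctan(kp[0]))),"rim: %.4f yaw %.2f"%(np.polyval(kq,-.1125),-np.degrees(np.arctan(kq[0]))))
P=[];Q=[]
for v in list(range(132,150,3))+list(range(214,232,3)):
    us=np.arange(225,262); z=X[v,us,2]; c=g[v,us]
    i=len(us)-1-np.argmax((c<95)[::-1]); j=len(us)-1-np.argmax((z>.022)[::-1])
    P.append(onz(K,T,[[us[i]+.5,v]],0)[0]); Q.append(onz(K,T,[[us[j]+.3,v]],.03)[0])
    print(v,us[i],us[j],P[-1],Q[-1])
E
```

```text
pad -x edge at y=-.1125: 0.5949 yaw -1.04 rim: 0.6027 yaw 1.70
132 241 231 [ 0.614  -0.0109  0.    ] [ 0.6108 -0.0169  0.03  ]
135 241 231 [ 0.6169 -0.011   0.    ] [ 0.6134 -0.017   0.03  ]
138 241 231 [ 0.6197 -0.0112  0.    ] [ 0.616  -0.0172  0.03  ]
141 241 231 [ 0.6226 -0.0113  0.    ] [ 0.6186 -0.0173  0.03  ]
144 241 231 [ 0.6255 -0.0115  0.    ] [ 0.6213 -0.0175  0.03  ]
147 241 231 [ 0.6284 -0.0116  0.    ] [ 0.6239 -0.0176  0.03  ]
214 244 235 [ 0.6974 -0.012   0.    ] [ 0.6871 -0.0176  0.03  ]
217 244 235 [ 0.7007 -0.0121  0.    ] [ 0.6901 -0.0177  0.03  ]
220 244 235 [ 0.704  -0.0123  0.    ] [ 0.6932 -0.0179  0.03  ]
223 244 235 [ 0.7074 -0.0124  0.    ] [ 0.6962 -0.0181  0.03  ]
226 244 236 [ 0.7107 -0.0126  0.    ] [ 0.6993 -0.0173  0.03  ]
229 244 236 [ 0.7141 -0.0128  0.    ] [ 0.7024 -0.0175  0.03  ]
```

View pics/w21c.png

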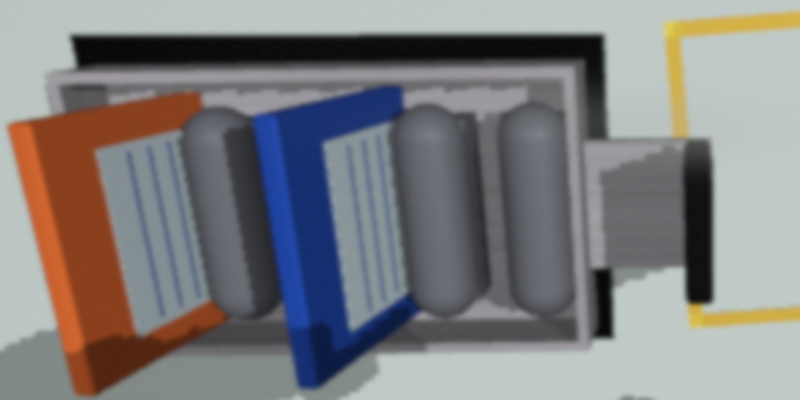

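```bash
python3 - <<'E'
from h import *
p,d,K,T=load("w21"); X=cloud(K,T,d)
m=(X[...,2]>.052)&(X[...,2]<.068)&(abs(X[...,1]-.024)<.02)&(abs(X[...,0]-.655)<.05)&(p.max(2)<70)
q=X[m]; print(m.sum(),q.mean(0),q.min(0),q.max(0),cv2.minAreaRect(q[:,:2].astype(np.float32)))
p,d,K,T=load("t21"); crop(p,260,400,110,210,5.7,"t21c"); print(panpose("t21",-.25,-.01))
plan(.6588,.0234,.03,179)
E
```

```text
571 [0.6576 0.0241 0.0606] [0.6345 0.0198 0.0526] [0.6834 0.0283 0.063 ] ((0.6589563488960266, 0.023956485092639923), (0.0489252544939518, 0.00853614043444395), 0.4253937900066376)
((0.6628353595733643, -0.14641156792640686), (0.11531996726989746, 0.09842201322317123), 89.21650695800781)
t 46.5 at [0.6574 0.0233 0.2079] yaw 178.97 grip 0.0427 F [-0.5121 -0.5854 -0.7408] j [0.0354 0.5784 0.4533 1.4488 0.     0.0535]
tool shift total (m): x -0.0014 y 0.0001 z 0.1779 n50=0.0 turn(rad,+cw) -0.0006
```

View pics/t21c.png

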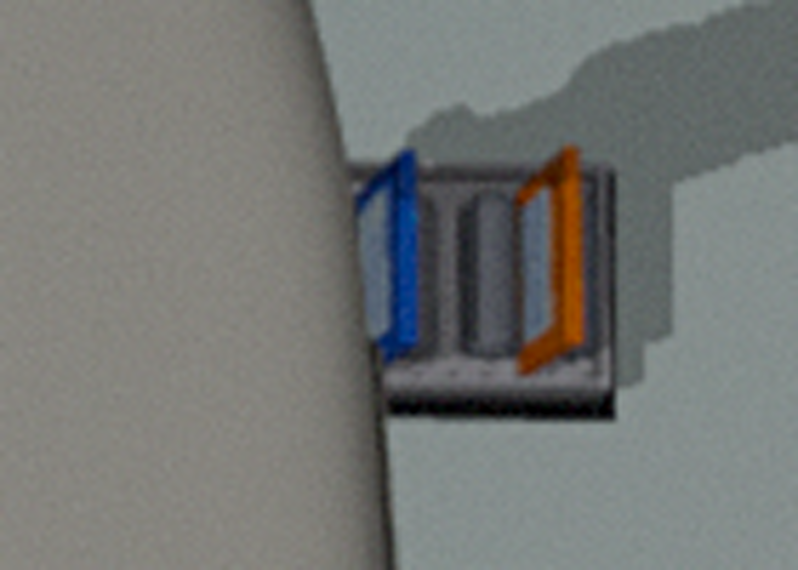

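```bash
cat >> h.py <<'E'
def rimfit(tag,us,v0=100,v1=150):
    p,d,K,T=load(tag); g=cv2.GaussianBlur(p,(0,0),.7).max(2).astype(float)
    P=[];Q=[]
    for u in us:
        c=g[v0:v1,u]; 
        i=np.argmax(c<100); ve=v0+i-1+(c[i-1]-100)/(c[i-1]-c[i])
        j=i+3+np.argmax(c[i+3:]>85) ; vr=v0+j-1+(85-c[j-1])/(c[j]-c[j-1])
        P.append(onz(K,T,[[u,ve]],0)[0]); Q.append(onz(K,T,[[u,vr]],.03)[0])
    P=np.array(P);Q=np.array(Q); r=[]
    for A in (P,Q):
        k=np.polyfit(A[:,1],A[:,0],1); e=A[:,0]-np.polyval(k,A[:,1]); ok=abs(e)<.0015; k=np.polyfit(A[ok,1],A[ok,0],1)
        r.append((np.polyval(k,-.1125),-np.degrees(np.arctan(k[0])),ok.sum(),abs(e).max()))
    return r
E
python3 - <<'E'
from h import *
print(rimfit("w21",range(45,225,6)))
E
```

```text
[(np.float64(0.5950941900010138), np.float64(-0.9120571053690066), np.int64(30), np.float64(0.00015513441431358466)), (np.float64(0.6038242297038016), np.float64(-0.35329832337406586), np.int64(30), np.float64(0.00012021353754521069))]
```

```bash
sed -i 's/def rimfit(tag,us,v0=100,v1=150)/def rimfit(tag,us,v0=100,v1=150,th=85)/; s/>85)/>th)/; s/(85-c/(th-c/' h.py; python3 - <<'E'
from h import *
for th in (60,85,110,125): print(th,rimfit("w21",range(45,225,6),th=th)[1])
p,d,K,T=load("s20"); print(p.shape)
# same for w14 sanity (mark: yellow) skip; scene view of rim far/near edges
p,d,K,T=load("w21"); print(p[125:145:1,100].max(1),p[120:140,200].max(1))
E
```

```text
60 (np.float64(0.6029279590923861), np.float64(-0.3363841400867592), np.int64(30), np.float64(0.00017716983174143053))
85 (np.float64(0.6038242297038016), np.float64(-0.35329832337406586), np.int64(30), np.float64(0.00012021353754521069))
110 (np.float64(0.6046666153519646), np.float64(-0.3591133760365251), np.int64(30), np.float64(0.0001602449896357383))
125 (np.float64(0.6051728902769143), np.float64(-0.3606210712653314), np.int64(30), np.float64(0.0001715288192936093))
(420, 560, 3)
[ 57  80 106 138 153 155 152 140 120 110 112 123 143 154 157 157 157 158
 159 159] [ 11  12  18  40  67  87 113 142 154 157 153 137 121 112 110 121 143 155
 157 156]
```

Request:
{"api": "send_rows", "payload": {"moves": [[0, 0, 0, -1], [0, 0, 0, -0.66], [0.0369, -0.0225, 0, 0], [0.0369, -0.0225, 0, 0], [0.0369, -0.0225, 0, 0], [0.0369, -0.0225, 0, 0], [0.0369, -0.0225, 0, 0], [0.0369, -0.0225, 0, 0], [0.0369, -0.0225, 0, 0], [0, 0, 0, 0], [0, 0, 0, 0], [0, 0, 0, 0], [0, 0, 0, 0]]}}

```text
clock: 47.8
eef_pos: [0.4268, -0.1698, 0.209]
tool_rot: [-0.075, 0.997, 0.0, -0.0]
ft_force: [0.0, 0.9, 0.4]
grip_width: 0.0427
```

```bash
python3 - <<'E'
from h import *
plan(.4247,-.1708,.07,188.5)
p,d,K,T=snap("wrist","w22"); X=cloud(K,T,d)
m=(X[...,2]>.085)&(X[...,2]<.11)&(np.hypot(X[...,0]-.425,X[...,1]+.17)<.04)
print(m.sum(),X[m].mean(0),cv2.minAreaRect(X[m][:,:2].astype(np.float32)))
E
```

```text
t 47.8 at [ 0.4268 -0.1698  0.209 ] yaw -171.42 grip 0.0427 F [0.0006 0.8972 0.4312] j [-0.3787  0.1728 -0.1399  1.2591  0.0002 -0.5285]
tool shift total (m): x 0.0022 y -0.0007 z 0.1390 n50=0.0 turn(rad,+cw) 0.0014
1187 [ 0.4223 -0.1713  0.0954] ((0.42399948835372925, -0.17088960111141205), (0.04914350435137749, 0.014024503529071808), 9.10757064819336)
```

View pics/w22.png

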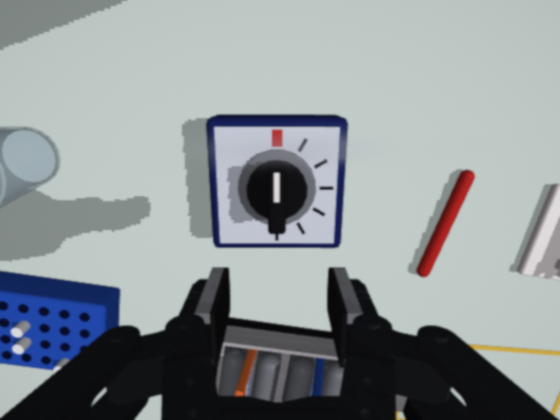

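Request:
{"api": "send_rows", "payload": {"moves": [[0.002, -0.0007, 0.04, 0], [0, 0, 0.04, 0], [0, 0, 0.035, 0], [0, 0, 0.018, 0], [0, 0, 0.005, 0], [0, 0, 0, 0], [0, 0, 0, 0], [0, 0, 0, 0], [0, 0, 0, 0]]}}

```text
clock: 48.75
eef_pos: [0.4252, -0.1718, 0.0727]
tool_rot: [-0.074, 0.997, -0.001, 0.001]
ft_force: [0.1, 0.2, -0.5]
grip_width: 0.0424
```

Request:
{"api": "send_rows", "payload": {"moves": [[0, 0, 0, 0], [0, 0, 0, 0], [0, 0, 0, 0], [0, 0, 0, 0], [0, 0, 0, 0], [0, 0, 0, 0]], "claw": -1}}

```text
clock: 49.35
eef_pos: [0.4245, -0.1715, 0.0722]
tool_rot: [-0.074, 0.997, -0.0, 0.0]
ft_force: [-1.2, 1.2, 6.0]
grip_width: 0.013
```

Request:
{"api": "send_rows", "payload": {"moves": [[0, 0, 0, 1], [0, 0, 0, 1], [0, 0, 0, 1], [0, 0, 0, 1], [0, 0, 0, 1], [0, 0, 0, 1], [0, 0, 0, 1], [0, 0, 0, 1], [0, 0, 0, 1], [0, 0, 0, 1], [0, 0, 0, 0.5], [0, 0, 0, 0], [0, 0, 0, 0], [0, 0, 0, 0]]}}

```text
clock: 50.75
eef_pos: [0.4248, -0.1708, 0.0722]
tool_rot: [0.436, 0.9, 0.001, 0.0]
ft_force: [-0.7, 2.9, 6.6]
grip_width: 0.0129
```

```bash
python3 - <<'E'
from h import *
plan(.4247,-.1708,.07,128.5); print(monitor.get_obs()["ft_torque"])
E
```

```text
t 50.8 at [ 0.4248 -0.1708  0.0722] yaw 128.36 grip 0.0129 F [-0.707   2.9354  6.5783] j [-0.3836  0.2975 -0.3675  0.9051  0.0018  0.5177]
tool shift total (m): x 0.0001 y -0.0000 z 0.0022 n50=0.0 turn(rad,+cw) -0.0025
[0.6411 0.1753 0.0151]
```

Request:
{"api": "send_rows", "payload": {"moves": [[0, 0, 0, 0], [0, 0, 0, 0], [0, 0, 0, 0], [0, 0, 0, 0], [0, 0, -0.03, 0], [0, 0, -0.04, 0], [0, 0, -0.04, 0], [0, 0, -0.04, 0], [0, 0, 0, 0], [0, 0, 0, 0]], "claw": 0}}

```text
clock: 51.75
eef_pos: [0.4249, -0.1718, 0.2225]
tool_rot: [0.436, 0.9, 0.0, 0.001]
ft_force: [-0.1, 0.1, -0.1]
grip_width: 0.0424
```

```bash
python3 - <<'E'
from h import *
plan(.4247,-.1708,.07,128.5)
p,d,K,T=snap("wrist","w23"); X=cloud(K,T,d)
m=(X[...,2]>.085)&(X[...,2]<.11)&(np.hypot(X[...,0]-.425,X[...,1]+.17)<.04)
print(m.sum(),X[m].mean(0),cv2.minAreaRect(X[m][:,:2].astype(np.float32)))
p,d,K,T=snap("scene","s23"); print(panpose("s23",-.25,-.01))
E
```

```text
t 51.8 at [ 0.4249 -0.1718  0.2225] yaw 128.32 grip 0.0424 F [-0.07    0.0974 -0.0996] j [-0.3842  0.1605 -0.119   1.2887 -0.0001  0.5177]
tool shift total (m): x 0.0009 y 0.0005 z 0.1525 n50=0.0 turn(rad,+cw) -0.0031
1084 [ 0.4232 -0.1689  0.0954] ((0.4243660271167755, -0.1704024374485016), (0.01396692730486393, 0.04896949231624603), 37.92341232299805)
((0.6591475605964661, -0.10815130919218063), (0.1880110800266266, 0.111141137778759), 89.40850830078125)
```

View pics/w23.png

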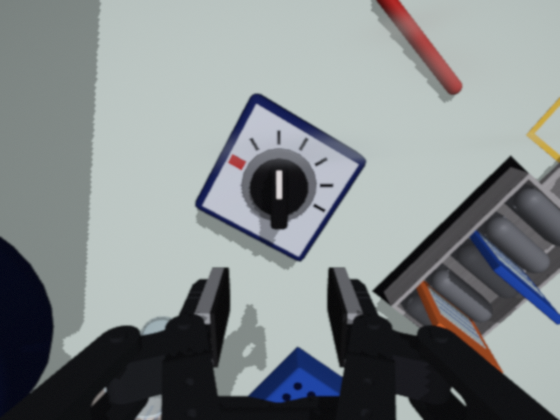

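View pics/s23.png

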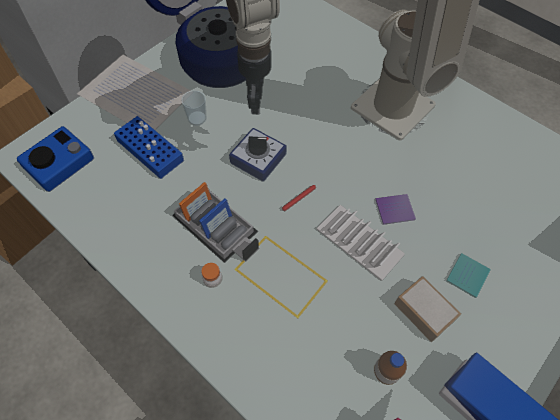

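```bash
python3 - <<'E'
from h import *
p,d,K,T=snap("top","t24"); print(panpose("t24",-.25,-.01,zmax=.045)); crop(p,275,375,120,195,8,"t24c")
print(panpose("s23",-.25,-.01,zmax=.045))
E
```

```text
((0.6578369736671448, -0.11104348301887512), (0.18575309216976166, 0.08433336764574051), 87.59859466552734)
((0.6591475605964661, -0.10815130919218063), (0.1880110800266266, 0.111141137778759), 89.40850830078125)
```

View pics/t24c.png

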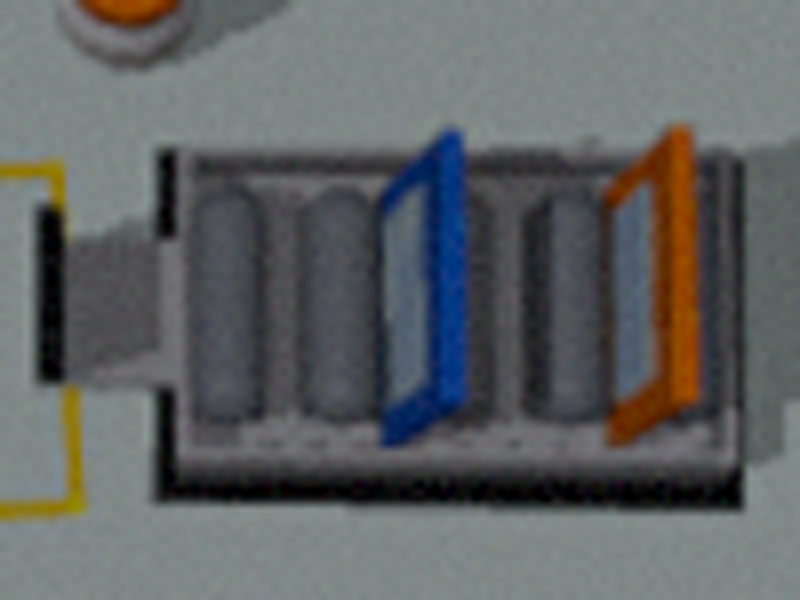

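```bash
python3 - <<'E'
from h import *
print(order.job_done()); print(monitor.get_obs()["clock"])
E
```

```text
the job is handed in; nothing more can be done
None
the job is handed in; nothing more can be done
```

The job is handed in at about 52 s. The dial was turned off and the pan moved to the yellow mark. Both cassettes present (orange and blue) were stood in slots of their own, the pan was slid back onto the black pad, and the dial was turned to two clicks.

- **Pan knocked:** It was knocked about 30 mm aside while I was carrying the orange cassette. I put the orange cassette in the pan where it stood. I then slid the pan back square into the mark before adding the blue one.
- **Pan on the pad:** It is centred to about 1–2 mm and within about 1° of square. The views disagree a little: the wrist view gave a 0.6° turn and an offset of about 2 mm along the pan's length. A coarse scene-camera fit gave about 4 mm for that offset, and the top view showed it centred.
- **Cassettes and dial:** Both cassettes stand in the slots at y = −57 and +19 mm, and the drain stand is empty. The pointer is on the second tick from red. The dial turn came last, after the pan was back on the pad.
- **Bystanders:** I went near none of them, and they looked unmoved in the last scene picture, though I did not measure their positions.

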